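Cap under the viewing shield

TASK

Put the black over-cap that lies on the wooden cradle mouth down on the peg of the inspection stand, fully home, and let go of it. Then bring the stand's hinged clear shield down by its bar, without letting it fall shut, until it lines up with the black pointer at its side, and finish still holding it there, because nothing else keeps it up. Do not move the pointer, and leave the other things where they stand.

Things in the scene. Friction and masses are not known exactly. Their poses are not given: they have to be found in the camera images.
- cap_mid (a point): centre of the loose black over-cap: a cup 36 mm in diameter and 36 mm long, about 28 mm clear inside, closed end 3 mm thick, 14 g. Its z axis runs from the closed end to the open mouth. It starts lying on its side on the wooden cradle, mouth to the left, roughly towards the stand, and 20 degrees below level, centre 60 mm above the table.
- cradle_cap (a point): where the cap's centre starts: 60 mm above the table, over the foot (70 x 60 x 6 mm) of the small fixed wooden cradle. The cap lies in a shallow sloping V 30 mm long (cradle's x) and 28 mm wide with a low lip under the mouth. The V is narrower than the cap, so both sides of the cap are free for fingers down to 50 mm below its centre.
- peg_seat (a point): centre of the flat round seat at the foot of the white peg on the grey inspection stand (fixed). Seat 35 mm in diameter, 55 mm above the table; peg 25 mm in diameter, 28 mm high, tapered top. Cap home: mouth on the seat, cap's centre 18 mm above this point. Axes: x from the peg to the shield's hinge, y away from the pointer side, z up. Base plate 150 mm wide, 8 mm high.
- shield_hinge (a point): middle of the shield's hinge line, on the stand, 150 mm behind the peg (stand's +x) and 115 mm above the table. The hinge line is parallel to the stand's y axis. The two hinge uprights stand 64 mm to either side.
- shield_bar (a point): middle of the round black bar, 14 mm in diameter, 120 mm long, along the free edge of the shield, parallel to the hinge line and 190 mm from it. 38 mm clear of the shield's cross rail; the middle 90 mm is free to grip; being round it can turn between fingers. The shield is a clear window in a 114 mm wide metal frame, about 0.25 kg. Its x axis points from bar to hinge line.
- shield (a joint): shield's hinge angle in rad: 0 = level over the peg, bar towards the robot; pi/2 = upright; 1.75 = leaning back on its stop, where it starts. It moves freely, and in front of upright it falls to 0 unless held.
- pointer_tip (a point): tip of the black pointer rod, 7 mm thick, 78 mm long from the hinge line, on the stand's right side as the robot sees it (87 mm to -y of the middle), beside a small arc with tick marks. Its x axis points from the tip to the hinge line.
- pointer (a joint): angle of the pointer in rad, measured as the shield's, 0.5 to 0.9; shield and pointer are in line when the two values are equal. A stiff clamp keeps it as set.
- spare_cap: bystander: a second black over-cap standing mouth up on the table, 36 mm; origin under its centre
- low_pot: bystander: low round pot, 63 mm in diameter, 34 mm high; origin under its centre
- pump_bottle: bystander: dark bottle, 50 mm in diameter, 177 mm high; origin under its centre
- glue: bystander: blue and white glue stick, 28 mm in diameter, 98 mm high; origin under its centre

How it is judged:
On the way, in this order (a step that is already met when the one before it is completed fails the run):
1. the cap sits mouth down on the peg, fully home, and has been let go (horizontal distance between cap_mid and peg_seat below 0.006 m and z of cap_mid in the frame of peg_seat below 0.022 m and angle between cap_mid's own z axis and vertical above 3 rad and contact force between the fingers and cap below 0.1 N), for 0.2 s.
2. the shield is held by the fingers in line with the pointer (angle between the x axis of shield_bar and the x axis of pointer_tip, either way round below 0.08 rad and contact force between the fingers and shield above 0.3 N), for 0.3 s.
At the end, for the whole second after the job is handed in: The cap sits mouth down on the peg (centre within 6 mm of the peg's axis, no more than 4 mm above its seat, upright within 0.14 rad), untouched by the robot; the shield is still, in line with the pointer within 0.08 rad, and the fingers are holding it (contact over 0.3 N) (all of step 2 and horizontal distance between cap_mid and peg_seat below 0.006 m and z of cap_mid in the frame of peg_seat below 0.022 m and angle between cap_mid's own z axis and vertical above 3 rad and contact force between the arm and cap below 0.1 N and velocity of joint shield between -0.05 and 0.05 rad/s); the arm keeps its last pose, push and grip.
It fails at once if the shield falls shut (below 0.15 rad) (value of joint shield below 0.15 rad).
It fails at once if the pointer is moved (tip more than 5 mm) (distance of pointer_tip from where it was at the start of the episode above 0.005 m).
It fails at once if a bystander is moved more than 30 mm (distance of any of spare_cap, low_pot, pump_bottle, glue from where it was at the start of the episode above 0.03 m).
It also fails if it takes over 58 s, if anything falls off the work surface, if the arm or the gripper's body presses on something with over 40 N, if the wrist force passes 120 N, or if a joint passes its speed limit or range.

ROBOT

A 6-joint arm with a two-finger parallel gripper is mounted at the origin on a cart in front of the work surface, level with it; the furniture and walls round the work are solid. World frame = base frame: x ahead of the robot, y to its left, z up, the work surface at z = 0. Lengths are in m, angles in rad, forces in N, time in s.
With the tool pointing down it reaches from about 0.25 to 0.725 m from the base axis. Payload 4 kg.
Tool frame: the origin (TCP) lies midway between the tips of the shut fingers; the grasp point (between the pads) lies 19 mm behind it (bot.grasp_offset is the distance from the TCP to the grasp point, in m); z points along the fingers, y is the direction in which the jaws open and shut (so a half turn about z gives the same grasp; the last joint's range is limited). The gripper opens to 85 mm and grips with 20 to 120 N. Pads are 22 mm wide; open, the fingers measure 114 mm over their backs; the gripper's body (76 mm by 85 mm) begins 54 mm behind the grasp point. The pads swing forward as they close: fully open they stand 13 mm farther back than shut.
Start: joints at [1.251, 0.241, 0.005, 1.335, 0, 1.571], TCP at [0.157, 0.475, 0.231] pointing down, gripper open.
Joint ranges: [-2.72, 2.72], [-1.05, 1.87], [-1.09, 1.28], [-1.99, 2.15], [-1.42, 1.44], [-3.14, 3.14]. Speed limits (rad/s): [2.79, 2.79, 3.14, 3.14, 3.14, 3.14].

INTERFACE

Orientations are given as a unit quaternion [x, y, z, w].
In Python, from workcell import sensors, optics, bot gives the robot as it stands.
- The arm moves only by the tool apply_moves, never from a script. Its argument "plan" is one flat list of numbers, 6 for each row, row after row: the shift along the tool's x, y, z in m, then the turn, a rotation vector about the tool's x, y, z in rad. In form: [tx, ty, tz, ax, ay, az, tx, ty, tz, ax, ay, az, ...]. A call has 1 to 12 rows; each row is the pose to reach, as a shift and turn from the pose commanded when the call began, along the tool's axes at that moment; what a row does not reach only later rows make up. A row lasts 1/12 s, in which the tool goes at most 41.7 mm and 7.16 degrees, less where a joint would pass 70% of its speed; a pose out of reach is approached as far as the arm can. A call with a gripper value outside its range is refused whole. "grip" is the finger opening in m, from 0 to 0.0854, set as the call begins (left out, the last holds). The fingers move at their own pace and stop on an object; the grip force is fixed at half the most. Time passes only in rows, so rows that repeat a pose let the fingers close. It gives the time, the measured TCP pose, the force and the opening at its end, in the units of the state.
- sensors.get_obs(): the state, without advancing time (a new reading comes with each control period).
- optics.camera(name): name is "side" or "top"; returns a dict with "pixels" (480x640x3 uint8, red, green, blue), "fx", "fy", "cx", "cy" (pixels), "pose" (4x4, takes a point from camera to world coordinates). Camera axes: x right, y up, looking along -z (the intrinsics and any distortion apply to the point x, -y, -z); pixel columns grow to the right and rows downward; lengths in m; the calibration is good to about 2 mm. A picture is of the moment at which its call begins. There is no depth.
- bot.job_done(): hands the job in, once; it reports no verdict.
The state is a dict: "clock": time; "joint_pos": joint angles; "joint_vel": joint speeds; "tau": joint torques, N m; "eef_pos": TCP position; "tool_rot": TCP orientation; "ft_force": force on the tool from outside, world axes, zero at the start; "ft_torque": the same for the moment, N m; "grip_width": finger opening in m.
Only numpy, scipy, OpenCV 4.12 (cv2) and the standard library are available. Lean on these libraries where they do the work, as an engineer would, in place of code of your own. Each camera call takes 0.05 s, during which the arm holds its last target.

## Working session

There is one attempt and no reset: what is moved stays moved. The work goes in short steps, Python scripts to look and compute and a tool call to move; the robot and the scene stay as the last step left them, time stands still between calls to the robot, and variables do not carry over. Pictures are saved under pics/ and viewed, and the job is handed in when it is done.

Besides the shell and the picture viewer there is one more tool, called after ">>>" as a command line: name --argument value ..., lists and objects as JSON in quotes. apply_moves: Moves the arm, as the interface text tells. Its arguments: {"type":"object","properties":{"plan":{"type":"array","items":{"type":"number"}},"grip":{"type":"number"}},"required":["plan"]}

```bash
ls; mkdir -p pics; python3 - <<'E'
from workcell import sensors, optics, bot
import cv2
o=sensors.get_obs()
for k,v in o.items(): print(k,v)
for n in("side","top"):
    c=optics.camera(n); cv2.imwrite(f"pics/{n}0.png",c["pixels"][:,:,::-1]); print({k:c[k] for k in c if k!="pixels"})
E
```

```text
pics
clock 0.0
joint_pos [ 1.25096629e+00  2.41470404e-01  3.71769381e-03  1.33518079e+00
 -3.81484046e-05  1.57078532e+00]
joint_vel [-0.00067956  0.00235003  0.00029196 -0.00098727 -0.00185586 -0.00023455]
tau [ 1.75114028e-04 -3.72319257e+01  2.52406436e+01  1.66529400e-02
  5.05608944e-05 -5.88987120e-06]
eef_pos [0.15701601 0.47404421 0.23038178]
tool_rot [ 1.59228766e-01  9.87241135e-01 -1.05798877e-03 -1.51330654e-04]
ft_force [0.21232601 0.77755065 0.72759856]
ft_torque [0.05233908 0.02967894 0.04049288]
grip_width 0.08555410064161573
{'fx': 602.5208289109215, 'fy': 602.5208289109215, 'cx': 316.2227023407069, 'cy': 244.72941469137356, 'pose': array([[ 0.99935187,  0.00411231,  0.03576216,  0.60328603],
       [ 0.0306931 ,  0.42174171, -0.90619637, -1.01023129],
       [-0.01880895,  0.90670669,  0.42134215,  0.45886884],
       [ 0.        ,  0.        ,  0.        ,  1.        ]])}
{'fx': 622.7474230512519, 'fy': 622.7474230512519, 'cx': 318.6191937567199, 'cy': 244.32004840293988, 'pose': array([[ 0.00479693,  0.99653857, -0.08299318,  0.47868851],
       [-0.99993556,  0.00392622, -0.01065146, -0.17866341],
       [-0.01028874,  0.08303892,  0.99649319,  1.22177512],
       [ 0.        ,  0.        ,  0.        ,  1.        ]])}
```

View pics/side0.png

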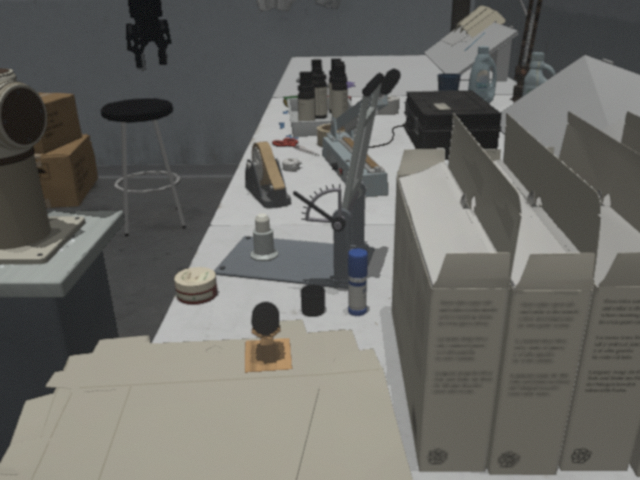

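View pics/top0.png

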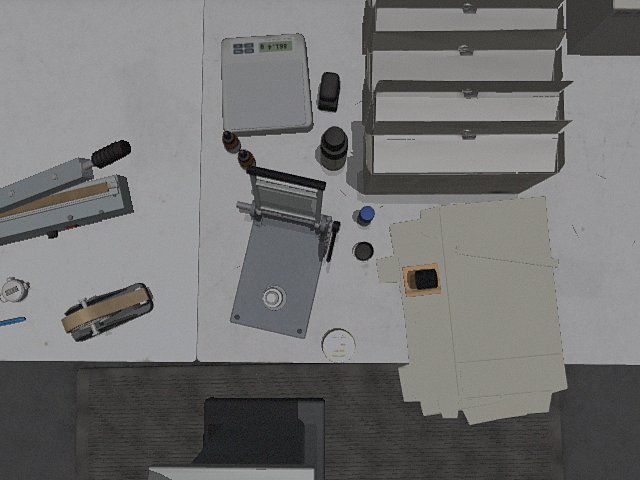

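```bash
cat > h.py <<'E'
import numpy as np, cv2
from workcell import sensors, optics, bot
from scipy.spatial.transform import Rotation as R
def ray(c,u,v):
    d=np.array([(u-c["cx"])/c["fx"],-(v-c["cy"])/c["fy"],-1.0])
    P=np.array(c["pose"]); return P[:3,3],P[:3,:3]@d
def plane(c,u,v,z):
    o,d=ray(c,u,v); return o+d*(z-o[2])/d[2]
def tri(c1,p1,c2,p2):
    o1,d1=ray(c1,*p1);o2,d2=ray(c2,*p2)
    s=np.linalg.lstsq(np.stack([d1,-d2],1),o2-o1,rcond=None)[0]
    a=o1+d1*s[0];b=o2+d2*s[1]
    return (a+b)/2,np.linalg.norm(a-b)
def proj(c,X):
    P=np.array(c["pose"]);p=P[:3,:3].T@(np.array(X)-P[:3,3])
    return c["cx"]+c["fx"]*p[0]/-p[2], c["cy"]-c["fy"]*p[1]/-p[2]
E
python3 - <<'E'
import cv2
t=cv2.imread("pics/top0.png");s=cv2.imread("pics/side0.png")
cv2.imwrite("pics/t_a.png",cv2.resize(t[140:360,220:450],None,fx=3.4,fy=2.7*1.0 if 0 else 2.7,interpolation=cv2.INTER_CUBIC)[:600])
cv2.imwrite("pics/t_a.png",cv2.resize(t[150:350,220:450],None,fx=3,fy=3,interpolation=cv2.INTER_CUBIC))
cv2.imwrite("pics/s_a.png",cv2.resize(s[180:380,170:390],None,fx=3,fy=3,interpolation=cv2.INTER_CUBIC))
cv2.imwrite("pics/s_b.png",cv2.resize(s[60:260,270:430],None,fx=3,fy=3,interpolation=cv2.INTER_CUBIC))
E
```

```text
(no output)
```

View pics/t_a.png

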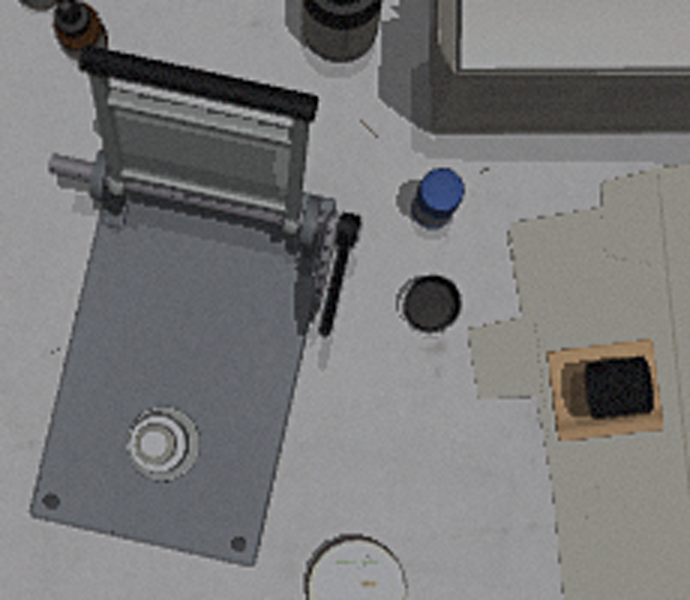

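View pics/s_a.png

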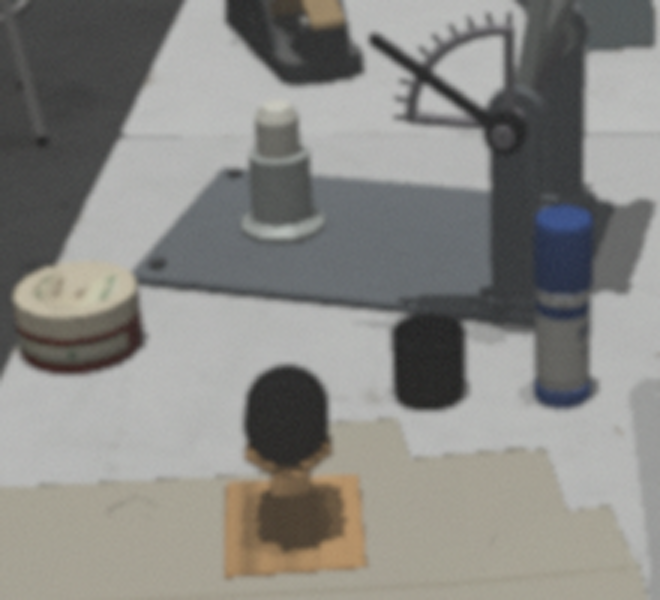

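View pics/s_b.png

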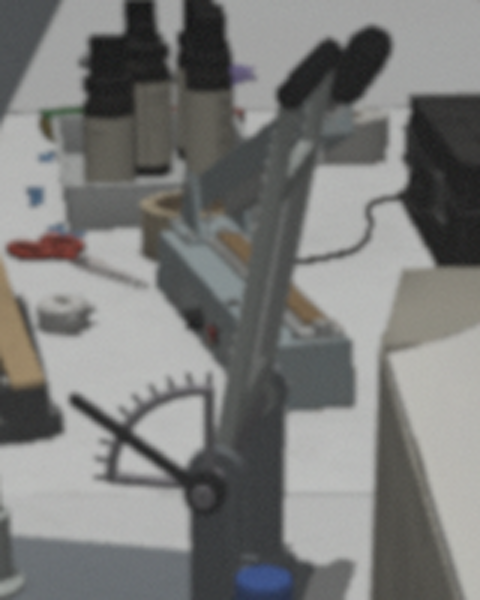

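```bash
cat > m1.py <<'E'
from h import *
t=optics.camera("top");s=optics.camera("side")
T=lambda x,y:(220+x/3,150+y/3)
S=lambda x,y:(170+x/3,180+y/3)
B=lambda x,y:(270+x/3,60+y/3)
# masks for cap
g=t["pixels"].astype(int).max(2); m=((g<45)*255).astype(np.uint8)
def blob(m,u,v):
    n,l,st,ce=cv2.connectedComponentsWithStats(m); i=l[v,u]; return st[i],ce[i],(l==i)
st,ce,b=blob(m,427,279);print("top cap",st,ce); rc=cv2.minAreaRect(np.argwhere(b)[:,::-1].astype(np.float32));print(rc)
for p in cv2.boxPoints(rc):print(plane(t,*p,0.065))
g=s["pixels"].astype(int).max(2); m=((g<52)*255).astype(np.uint8)
st2,ce2,_=blob(m,265,315);print("side cap",st2,ce2)
print("cap tri",tri(t,ce,s,ce2), plane(t,*ce,.065))
print("foot corners",[plane(t,*T(*p),.006).round(4) for p in [(548,352),(653,340),(662,427),(559,440)]])
print("plate corners",[plane(t,*T(*p),.008).round(4) for p in [(32,515),(255,565)]])
print("pegtop",plane(t,*T(155,444),.083),tri(t,T(155,444),s,S(278,109)))
print("seat",plane(t,*T(165,444),.055), "side seat ctr?",tri(t,T(165,444),s,S(284,215)))
print("bar ends",tri(t,T(88,58),s,B(312,75)),tri(t,T(310,106),s,B(362,65)))
print("pointer tip",tri(t,T(325,333),s,S(374,39)),"hub",tri(t,T(350,228),s,S(504,132)))
for n,p,z in [("pot",(356,585),.034),("spare",(431,303),.036),("glue",(441,192),.098)]: print(n,plane(t,*T(*p),z))
E
python3 m1.py
```

```text
top cap [415 269  23  21 400] [425.7875 278.7675]
((425.7769470214844, 278.7153625488281), (18.977313995361328, 21.954147338867188), 82.87498474121094)
[ 0.52670369 -0.34289412  0.065     ]
[ 0.53193044 -0.38327432  0.065     ]
[ 0.49710157 -0.38724557  0.065     ]
[ 0.4918882  -0.34696791  0.065     ]
side cap [253 303  25  32 630] [265.15714286 318.43968254]
cap tri (array([ 0.51192831, -0.36628775,  0.0577928 ]), np.float64(0.0001320728897241524)) [ 0.51178745 -0.36511663  0.065     ]
foot corners [array([ 0.5355, -0.3298,  0.006 ]), array([ 0.5436, -0.398 ,  0.006 ]), array([ 0.4873, -0.4032,  0.006 ]), array([ 0.4786, -0.3366,  0.006 ])]
plate corners [array([0.4286, 0.0041, 0.008 ]), array([ 0.3974, -0.1402,  0.008 ])]
pegtop [ 0.47497685 -0.08134571  0.083     ] (array([ 0.47650381, -0.0808203 ,  0.07935396]), np.float64(0.0031071364665382667))
seat [ 0.47491567 -0.08518501  0.055     ] side seat ctr? (array([ 0.47634769, -0.08170723,  0.01431181]), np.float64(0.003157307971976336))
bar ends (array([ 0.6649573 , -0.06298157,  0.29026166]), np.float64(0.010043291096894733)) (array([ 0.65909801, -0.17638351,  0.31092595]), np.float64(0.03343450845071103))
pointer tip (array([ 0.53977573, -0.18394482,  0.15784115]), np.float64(0.0020846383206831595)) hub (array([ 0.60379304, -0.19893877,  0.11490959]), np.float64(0.00013572225062529698))
pot [ 0.38702503 -0.20473299  0.034     ]
spare [ 0.56499748 -0.25198986  0.036     ]
glue [ 0.62790473 -0.25428892  0.098     ]
```

```bash
python3 - <<'E'
import cv2, numpy as np
t=cv2.imread("pics/top0.png");s=cv2.imread("pics/side0.png")
a=cv2.resize(t[275:320,250:295],None,fx=9,fy=9,interpolation=cv2.INTER_CUBIC)
b=cv2.resize(s[205:270,240:285],None,fx=9,fy=9,interpolation=cv2.INTER_CUBIC)[:585]
a=cv2.copyMakeBorder(a,0,585-405,0,0,cv2.BORDER_CONSTANT)
o=np.hstack([a,b]); o=cv2.convertScaleAbs(o,alpha=1.3); cv2.imwrite("pics/peg.png",o[:595]);print(o.shape)
E
```

```text
(585, 810, 3)
```

View pics/peg.png

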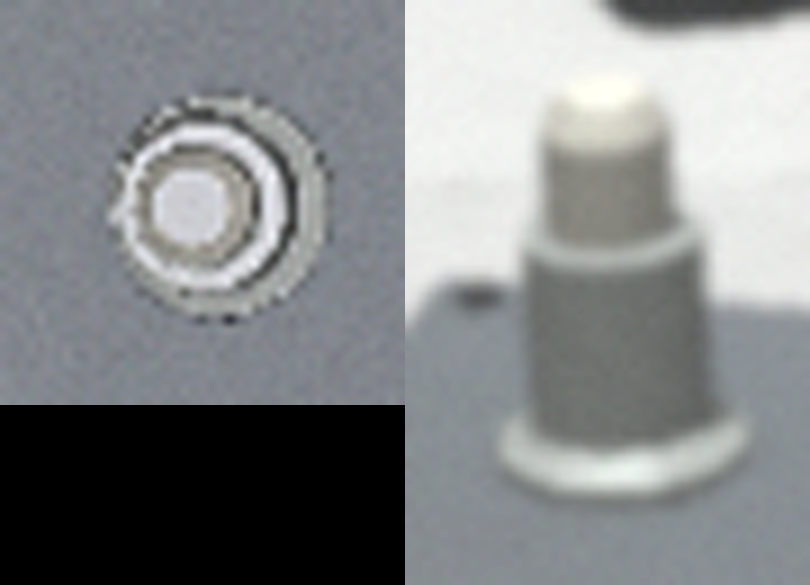

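```bash
python3 - <<'E'
from h import *
t=optics.camera("top");s=optics.camera("side")
print(plane(t,272.6,297.5,.055),plane(t,270.78,297.56,.083),tri(t,(272.6,297.5),s,(262.9,230.56)),tri(t,(270.78,297.56),s,(261.56,214.8)))
print("clock",sensors.get_obs()["clock"])
for X in ([.475,-.082,.055],[.475,-.082,.083],[.512,-.366,.06]): print(proj(s,X))
E
```

```text
[ 0.47582469 -0.08068776  0.055     ] [ 0.4757684  -0.07971869  0.083     ] (array([ 0.47638252, -0.08046913,  0.05333791]), np.float64(0.0011348490026476228)) (array([ 0.4759825 , -0.07957565,  0.08170727]), np.float64(0.0004391380756904308))
clock 0.3
(np.float64(261.5902035662522), np.float64(230.04723354887383))
(np.float64(260.6322979653867), np.float64(214.64077702697153))
(np.float64(265.19555083511614), np.float64(316.8070968105758))
```

```bash
cat >> h.py <<'E'
def tool(psi,phi,yaz=None):
    """z_t points with azimuth psi, phi from down; y_t horizontal at azimuth psi-90"""
    psi,phi=np.radians([psi,phi])
    z=np.array([np.sin(phi)*np.cos(psi),np.sin(phi)*np.sin(psi),-np.cos(phi)])
    y=np.array([np.sin(psi),-np.cos(psi),0]); x=np.cross(y,z)
    return R.from_matrix(np.stack([x,y,z],1))
def rel(p,Rt):
    o=sensors.get_obs(); R0=R.from_quat(o["tool_rot"])
    r=np.r_[R0.inv().apply(np.array(p)-o["eef_pos"]),(R0.inv()*Rt).as_rotvec()]
    print("clock",o["clock"],"eef",o["eef_pos"].round(4) if hasattr(o["eef_pos"],"round") else o["eef_pos"],"q",np.round(o["joint_pos"],2),"F",np.round(o["ft_force"],1),"w",round(o["grip_width"],4))
    print("rel",r.round(4).tolist(),"rows>=",np.linalg.norm(r[:3])/.0417,np.degrees(np.linalg.norm(r[3:]))/7.16)
    return r
PEG=np.array([.476,-.0803,.055]); CAP=np.array([.512,-.366,.06])
E
python3 - <<'E'
from h import *
rel([.36,0,.27],tool(80,5))
G=CAP; T=tool(97.1,30); z=T.as_matrix()[:,2]; print(z,"pre",G+.019*z-.1*z)
E
```

```text
clock 0.3 eef [0.1571 0.4745 0.231 ] q [1.25 0.24 0.   1.34 0.   1.57] F [-0.1  0.1 -0.5] w 0.0853
rel [-0.3418, -0.3866, -0.0387, -0.0628, 0.0725, 1.4245] rows>= 12.409690708489933 11.425036033230063
[-0.06180074  0.49616597 -0.8660254 ] pre [ 0.51700586 -0.40618944  0.13014806]
```

>>> apply_moves --plan '[-0.342,-0.387,-0.039,-0.063,0.073,1.425,-0.342,-0.387,-0.039,-0.063,0.073,1.425,-0.342,-0.387,-0.039,-0.063,0.073,1.425,-0.342,-0.387,-0.039,-0.063,0.073,1.425,-0.342,-0.387,-0.039,-0.063,0.073,1.425,-0.342,-0.387,-0.039,-0.063,0.073,1.425,-0.342,-0.387,-0.039,-0.063,0.073,1.425,-0.342,-0.387,-0.039,-0.063,0.073,1.425,-0.342,-0.387,-0.039,-0.063,0.073,1.425,-0.342,-0.387,-0.039,-0.063,0.073,1.425,-0.342,-0.387,-0.039,-0.063,0.073,1.425,-0.342,-0.387,-0.039,-0.063,0.073,1.425]' --grip 0.07

```text
clock: 1.3
eef_pos: [0.3533, 0.014, 0.2695]
tool_rot: [0.767, 0.64, 0.035, -0.028]
ft_force: [0.9, 1.3, 0.3]
grip_width: 0.0698
```

```bash
python3 - <<'E'
from h import *
rel([.50,-.41,.19],tool(97.1,30))
E
```

```text
clock 1.3 eef [0.3533 0.014  0.2695] q [-0.04 -0.08 -0.25  1.38  0.09  1.72] F [0.9 1.3 0.3] w 0.0698
rel [-0.3963, 0.2204, 0.0447, 0.0937, 0.4313, -0.2921] rows>= 10.927546250200583 4.235495717624767
```

>>> apply_moves --plan '[-0.396,0.22,0.045,0.094,0.431,-0.292,-0.396,0.22,0.045,0.094,0.431,-0.292,-0.396,0.22,0.045,0.094,0.431,-0.292,-0.396,0.22,0.045,0.094,0.431,-0.292,-0.396,0.22,0.045,0.094,0.431,-0.292,-0.396,0.22,0.045,0.094,0.431,-0.292,-0.396,0.22,0.045,0.094,0.431,-0.292,-0.396,0.22,0.045,0.094,0.431,-0.292,-0.396,0.22,0.045,0.094,0.431,-0.292,-0.396,0.22,0.045,0.094,0.431,-0.292,-0.396,0.22,0.045,0.094,0.431,-0.292,-0.396,0.22,0.045,0.094,0.431,-0.292]'

```text
clock: 2.3
eef_pos: [0.4995, -0.4014, 0.1893]
tool_rot: [0.638, 0.725, 0.17, -0.195]
ft_force: [2.0, -0.9, 0.7]
grip_width: 0.0702
```

```bash
python3 - <<'E'
from h import *
T=tool(97.1,30); z=T.as_matrix()[:,2]
rel(CAP+.019*z-.08*z,T)
E
```

```text
clock 2.3 eef [ 0.4995 -0.4014  0.1893] q [-0.82  0.98  1.04  2.06  0.3   0.56] F [ 2.  -0.9  0.7] w 0.0702
rel [-0.0356, 0.017, 0.0678, -0.004, 0.0006, 0.0023] rows>= 1.88019515394836 0.037327519461072586
```

>>> apply_moves --plan '[-0.036,0.017,0.034,-0.004,0,0.002,-0.036,0.017,0.068,-0.004,0,0.002,-0.036,0.017,0.068,-0.004,0,0.002,-0.036,0.017,0.068,-0.004,0,0.002,-0.036,0.017,0.068,-0.004,0,0.002]'

```text
clock: 2.72
eef_pos: [0.5164, -0.394, 0.1154]
tool_rot: [0.639, 0.725, 0.171, -0.193]
ft_force: [0.8, -0.0, 1.7]
grip_width: 0.0698
```

```bash
python3 - <<'E'
from h import *
T=tool(97.1,30); z=T.as_matrix()[:,2]
rel(CAP+.019*z,T)
for n in("side","top"):
    c=optics.camera(n); i=c["pixels"][:,:,::-1]; i=i[220:420,150:390] if n=="side" else i[180:380,310:550]
    cv2.imwrite(f"pics/{n}1.png",cv2.resize(i,None,fx=3,fy=3,interpolation=cv2.INTER_CUBIC))
E
```

```text
clock 2.7167 eef [ 0.5164 -0.394   0.1154] q [-0.79  1.    0.89  1.89  0.31  0.58] F [ 0.8 -0.   1.7] w 0.0698
rel [-0.0031, -0.001, 0.0812, 0.0001, 0.0009, 0.0023] rows>= 1.9479282092866177 0.020055150097927413
```

View pics/side1.png

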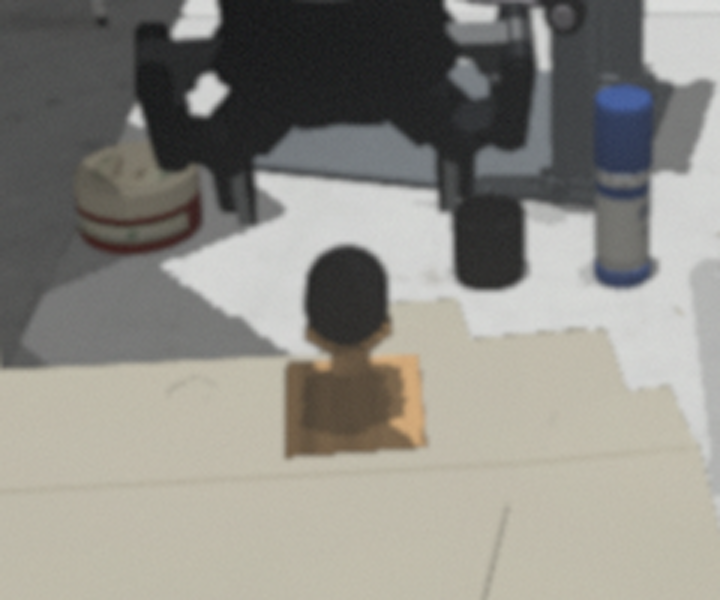

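View pics/top1.png

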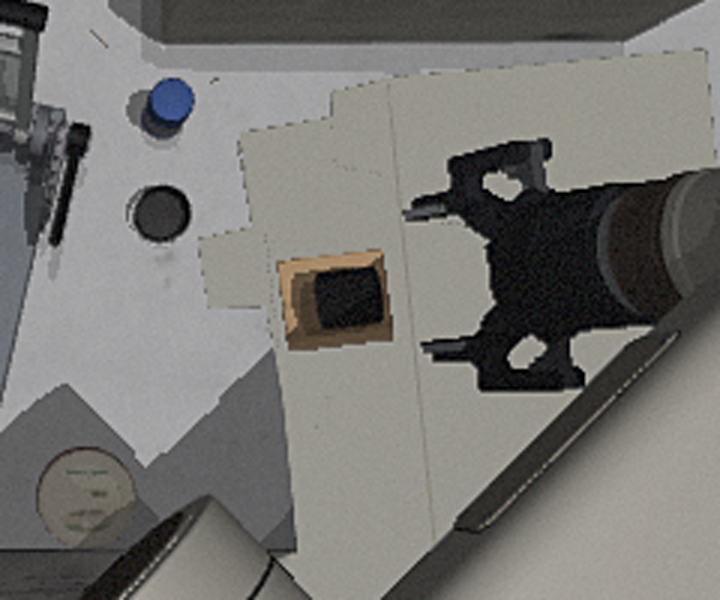

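```bash
python3 - <<'E'
from h import *
o=sensors.get_obs();Rt=R.from_quat(o["tool_rot"]).as_matrix()
t=optics.camera("top");s=optics.camera("side")
for k in(-.035,0,.035):
    X=o["eef_pos"]+Rt[:,1]*k; X2=X-Rt[:,2]*.019
    for c,ox,oy in((t,310,180),(s,150,220)):
        for Y in (X,X2):
            u,v=proj(c,Y); print(k,round((u-ox)*3),round((v-oy)*3),end=" | ")
    print()
E
```

```text
-0.035 424 342 | -0.035 445 340 | -0.035 255 207 | -0.035 251 181 | 
0 415 282 | 0 437 280 | 0 346 201 | 0 343 175 | 
0.035 407 224 | 0.035 429 220 | 0.035 436 195 | 0.035 435 168 |
```

>>> apply_moves --plan '[-0.003,-0.001,0.02,0,0,0,-0.003,-0.001,0.045,0,0,0,-0.003,-0.001,0.07,0,0,0,-0.003,-0.001,0.084,0,0,0,-0.003,-0.001,0.084,0,0,0,-0.003,-0.001,0.084,0,0,0]'

```text
clock: 3.42
eef_pos: [0.5114, -0.356, 0.0421]
tool_rot: [0.639, 0.725, 0.171, -0.192]
ft_force: [0.2, 0.5, 0.5]
grip_width: 0.0702
```

```bash
python3 - <<'E'
from h import *
T=tool(97.1,30); z=T.as_matrix()[:,2]
rel(CAP+.019*z,T)
for n in("side","top"):
    c=optics.camera(n); i=c["pixels"][:,:,::-1]; i=i[220:420,150:390] if n=="side" else i[180:380,310:550]
    cv2.imwrite(f"pics/{n}2.png",cv2.resize(i,None,fx=3,fy=3,interpolation=cv2.INTER_CUBIC))
E
```

```text
clock 3.4167 eef [ 0.5114 -0.356   0.0421] q [-0.76  0.96  0.61  1.64  0.32  0.61] F [0.2 0.5 0.5] w 0.0702
rel [0.0003, -0.0006, -0.0015, 0.0017, 0.0037, 0.0034] rows>= 0.03886534787534994 0.042431268573665325
```

View pics/side2.png

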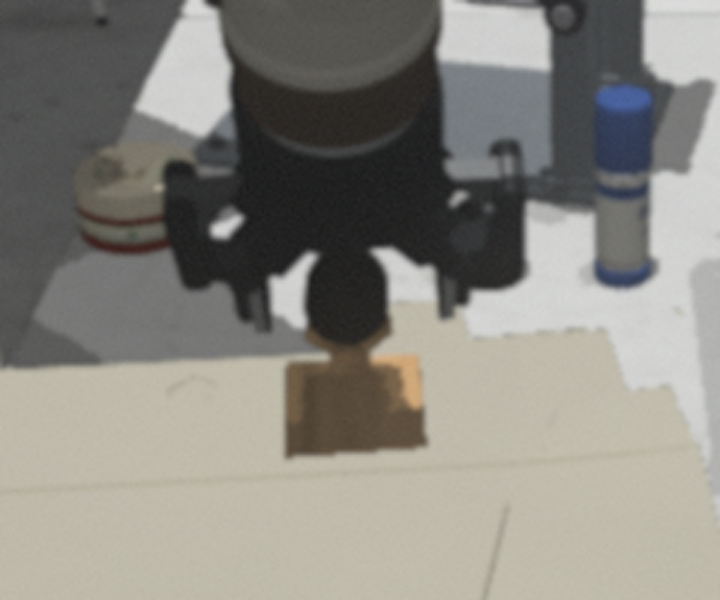

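View pics/top2.png

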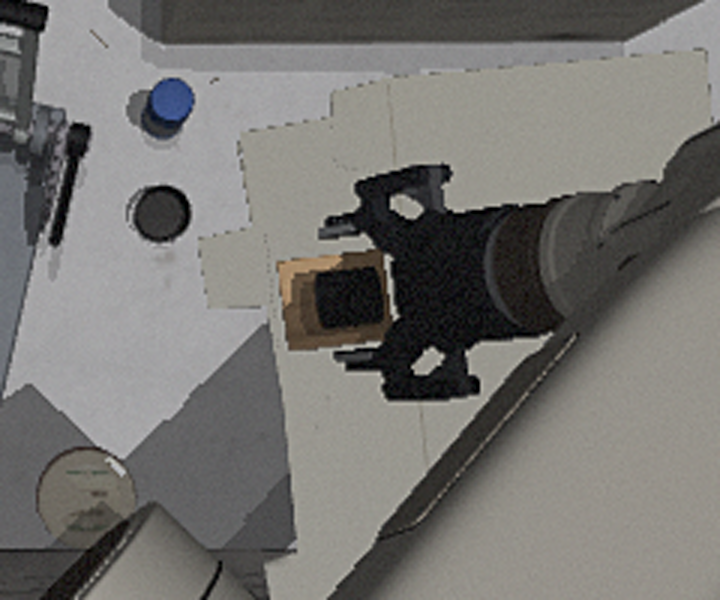

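>>> apply_moves --plan '[0,0,0.002,0,0,0,0,0,0.002,0,0,0,0,0,0.002,0,0,0,0,0,0.002,0,0,0,0,0,0.002,0,0,0,0,0,0.002,0,0,0,0,0,0.002,0,0,0,0,0,0.002,0,0,0]' --grip 0.02

```text
clock: 4.18
eef_pos: [0.5086, -0.3555, 0.0397]
tool_rot: [0.639, 0.724, 0.17, -0.194]
ft_force: [-4.7, -3.0, 5.4]
grip_width: 0.0341
```

```bash
python3 - <<'E'
from h import *
T=tool(97.1,30); p=np.array(sensors.get_obs()["eef_pos"])
rel(p+[0,0,.1],T)
E
```

```text
clock 4.1833 eef [ 0.5086 -0.3555  0.0397] q [-0.76  0.96  0.6   1.63  0.32  0.61] F [-4.7 -3.   5.4] w 0.0341
rel [0.0498, -0.0002, -0.0867, -0.0021, 0.0026, 0.0001] rows>= 2.3980815347721833 0.026849968647425525
```

>>> apply_moves --plan '[0.015,0,-0.026,0,0,0,0.03,0,-0.052,0,0,0,0.045,0,-0.078,0,0,0,0.06,0,-0.104,0,0,0,0.075,0,-0.13,0,0,0,0.075,0,-0.13,0,0,0,0.075,0,-0.13,0,0,0]'

```text
clock: 4.77
eef_pos: [0.5109, -0.3551, 0.191]
tool_rot: [0.639, 0.725, 0.171, -0.191]
ft_force: [0.2, 0.3, -0.4]
grip_width: 0.0342
```

```bash
python3 - <<'E'
from h import *
o=sensors.get_obs(); print(o["grip_width"],np.round(o["ft_force"],1),np.round(o["joint_pos"],2),o["eef_pos"])
for n in("side","top"):
    c=optics.camera(n); i=c["pixels"][:,:,::-1]; i=i[160:360,150:390] if n=="side" else i[180:380,310:550]
    cv2.imwrite(f"pics/{n}3.png",cv2.resize(i,None,fx=3,fy=3,interpolation=cv2.INTER_CUBIC))
# cap axis in tool frame: rotate cap upright
E
```

```text
0.034198444928127826 [ 0.2  0.3 -0.4] [-0.76  0.88  0.84  1.94  0.32  0.61] [ 0.51091037 -0.35510698  0.19101752]
```

View pics/side3.png

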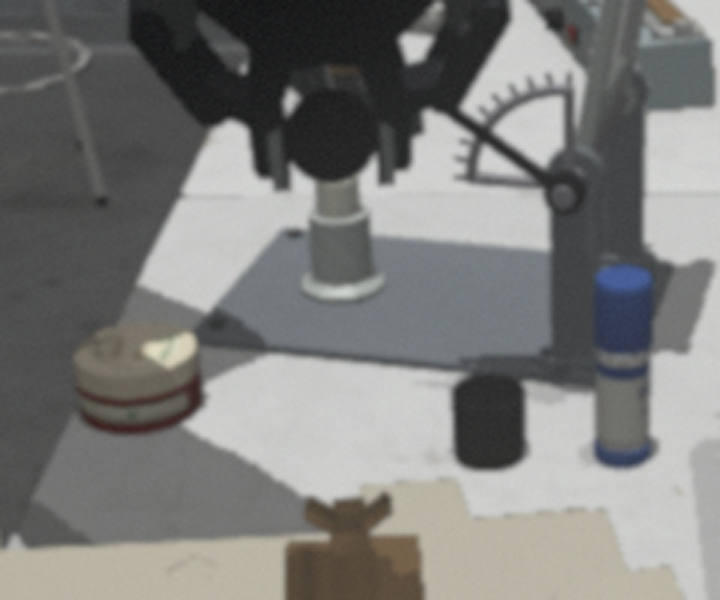

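View pics/top3.png

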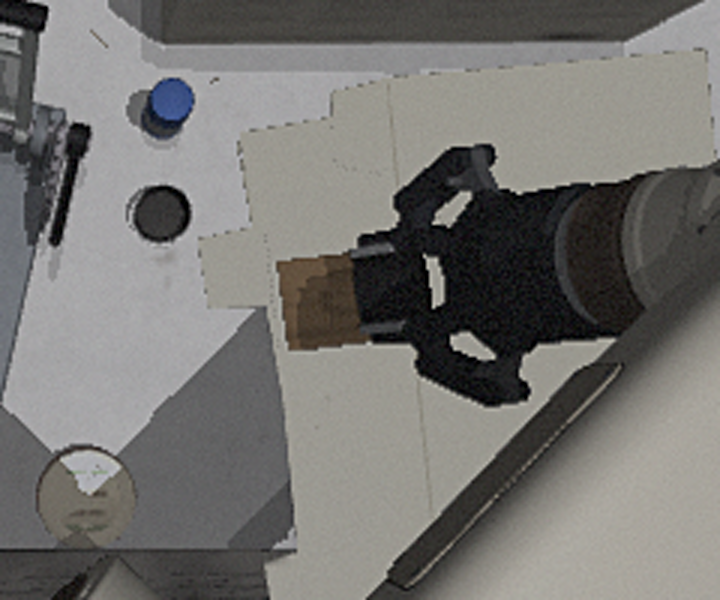

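```bash
cat >> h.py <<'E'
CT=np.array([.0007,0,-.023])
def capgo(C,T): return rel(np.array(C)-T.apply(CT),T)
E
python3 - <<'E'
from h import *
capgo([.42,-.19,.24],tool(135,-5))
capgo([.42,-.19,.24],tool(170,-40))
E
```

```text
clock 4.8667 eef [ 0.5098 -0.3541  0.1877] q [-0.76  0.88  0.83  1.94  0.32  0.61] F [-0.4 -0.2 -1.1] w 0.034
rel [0.1636, -0.0669, 0.0604, 0.1452, -0.5878, -0.654] rows>= 4.479980714859717 7.132180904455398
clock 4.8667 eef [ 0.5098 -0.3541  0.1877] q [-0.76  0.88  0.83  1.94  0.32  0.61] F [-0.4 -0.2 -1.1] w 0.034
rel [0.1644, -0.0539, 0.0543, -0.117, -1.0444, -1.3381] rows>= 4.348429167602138 13.615700579152925
```

>>> apply_moves --plan '[0.03,-0.012,0.008,0.018,-0.073,-0.082,0.06,-0.024,0.016,0.036,-0.147,-0.163,0.09,-0.036,0.03,0.054,-0.22,-0.245,0.12,-0.048,0.04,0.073,-0.294,-0.327,0.145,-0.058,0.05,0.09,-0.367,-0.409,0.164,-0.067,0.06,0.109,-0.441,-0.49,0.164,-0.067,0.06,0.127,-0.514,-0.572,0.164,-0.067,0.06,0.145,-0.588,-0.654,0.164,-0.067,0.06,0.145,-0.588,-0.654,0.164,-0.067,0.06,0.145,-0.588,-0.654]'

```text
clock: 5.7
eef_pos: [0.4207, -0.1904, 0.2175]
tool_rot: [0.382, 0.923, -0.016, 0.039]
ft_force: [-0.0, -0.3, -0.7]
grip_width: 0.0338
```

```bash
python3 - <<'E'
from h import *
capgo([.44,-.0803,.22],tool(170,-40))
E
```

```text
clock 5.7 eef [ 0.4207 -0.1904  0.2175] q [-0.4   0.11 -0.2   1.19 -0.03  0.38] F [-0.  -0.3 -0.7] w 0.0338
rel [0.0527, 0.1003, 0.0102, -0.2366, -0.5937, -0.5734] rows>= 2.7275855858943143 6.870959182238512
```

>>> apply_moves --plan '[0.009,0.017,0.002,-0.03,-0.074,-0.072,0.018,0.034,0.004,-0.059,-0.148,-0.143,0.027,0.051,0.006,-0.089,-0.222,-0.215,0.036,0.068,0.007,-0.118,-0.297,-0.287,0.045,0.085,0.009,-0.148,-0.371,-0.358,0.053,0.1,0.01,-0.177,-0.445,-0.43,0.053,0.1,0.01,-0.207,-0.519,-0.502,0.053,0.1,0.01,-0.237,-0.594,-0.573,0.053,0.1,0.01,-0.237,-0.594,-0.573,0.053,0.1,0.01,-0.237,-0.594,-0.573]'

```text
clock: 6.53
eef_pos: [0.4546, -0.0851, 0.2017]
tool_rot: [0.084, 0.936, -0.03, 0.339]
ft_force: [0.0, -0.5, 0.2]
grip_width: 0.034
```

```bash
python3 - <<'E'
from h import *
capgo([.476,-.0803,.135],tool(170,-40))
E
```

```text
clock 6.5333 eef [ 0.4546 -0.0851  0.2017] q [-0.19 -0.27 -0.84  0.31  0.01 -0.01] F [ 0.  -0.5  0.2] w 0.034
rel [0.0265, 0.0085, 0.0872, -0.0026, -0.0032, -0.004] rows>= 2.194047919496792 0.0459250353430931
```

>>> apply_moves --plan '[0.007,0.002,0.022,-0.003,-0.003,-0.004,0.014,0.004,0.044,-0.003,-0.003,-0.004,0.02,0.007,0.066,-0.003,-0.003,-0.004,0.0265,0.0085,0.087,-0.003,-0.003,-0.004,0.0265,0.0085,0.087,-0.003,-0.003,-0.004,0.0265,0.0085,0.087,-0.003,-0.003,-0.004,0.0265,0.0085,0.087,-0.003,-0.003,-0.004]'

```text
clock: 7.12
eef_pos: [0.4943, -0.0827, 0.121]
tool_rot: [0.08, 0.935, -0.03, 0.343]
ft_force: [-0.4, 0.8, 0.0]
grip_width: 0.034
```

```bash
python3 - <<'E'
from h import *
capgo([.476,-.0803,.135],tool(170,-40))
for n in("side","top"):
    c=optics.camera(n); cv2.imwrite(f"pics/{n}4f.png",c["pixels"][:,:,::-1]); i=c["pixels"][:,:,::-1]; i=i[170:290,200:350] if n=="side" else i[220:340,210:360]
    cv2.imwrite(f"pics/{n}4.png",cv2.convertScaleAbs(cv2.resize(i,None,fx=5,fy=5,interpolation=cv2.INTER_CUBIC),alpha=1.5))
    for C in ([.476,-.0803,.117],[.476,-.0803,.135],[.476,-.0803,.153]):
        u,v=proj(c,C); print(n,(u-(200 if n=="side" else 210))*5,(v-(170 if n=="side" else 220))*5)
E
```

```text
clock 7.1167 eef [ 0.4943 -0.0827  0.121 ] q [-0.16 -0.01 -0.93 -0.04 -0.01  0.01] F [-0.4  0.8  0. ] w 0.034
rel [0.0044, -0.0008, 0.0004, 0.0016, 0.0059, 0.0032] rows>= 0.1081953918283243 0.05525696033864739
side 300.8187853329369 125.37866503190997
side 297.6209484597865 73.48260384431072
side 294.3734195241183 20.780115556376444
top 297.20425712566765 387.3579225230233
top 292.60263531640874 387.46196323715935
top 287.84613506569684 387.5695056870575
```

View pics/side4.png

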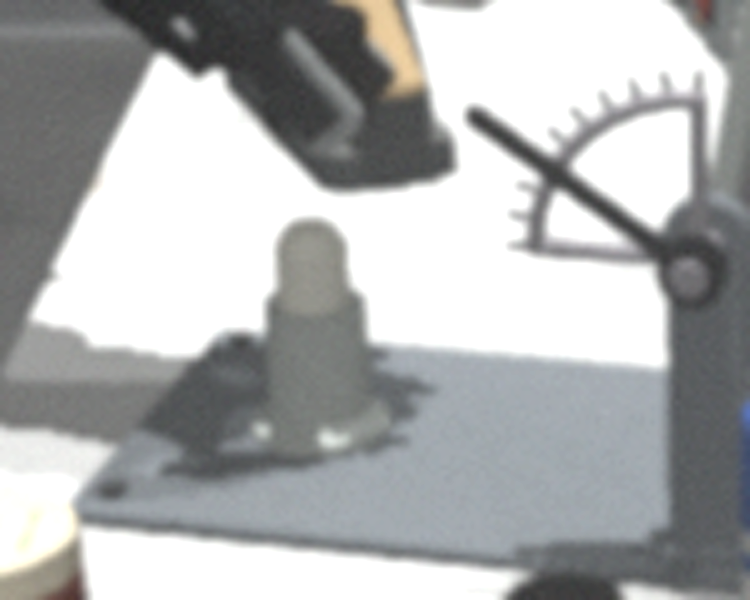

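View pics/top4.png

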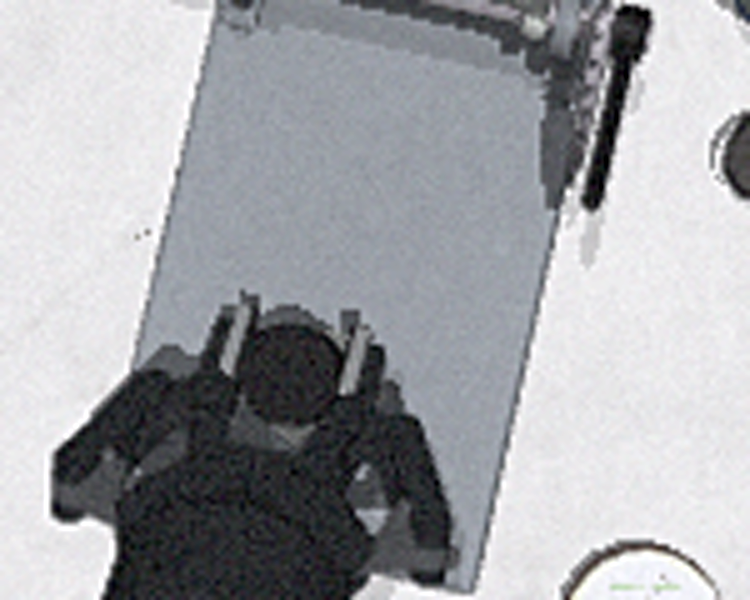

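```bash
python3 - <<'E'
from h import *
c=optics.camera("side"); o=sensors.get_obs(); Rt=R.from_quat(o["tool_rot"])
i=cv2.imread("pics/side4f.png"); f=5
i=cv2.convertScaleAbs(cv2.resize(i[170:290,200:350],None,fx=5,fy=5,interpolation=cv2.INTER_CUBIC),alpha=2.5)
def P(X):
    u,v=proj(c,X); return int((u-200)*5),int((v-170)*5)
m=np.array([np.sin(np.radians(40)),0,np.cos(np.radians(40))]); n=np.array([m[2],0,-m[0]])
for k,col in((.018,(0,0,255)),(-.018,(0,255,0))):
    for a in np.linspace(0,6.28,40):
        X=o["eef_pos"]+Rt.apply(CT+m*k+.018*(np.cos(a)*n+np.sin(a)*np.array([0,1,0])));cv2.circle(i,P(X),1,col,-1)
for k in(-.018,.018):
    for dx in(-.011,.011): cv2.circle(i,P(o["eef_pos"]+Rt.apply([dx,k,0])),3,(255,0,0),-1)
cv2.imwrite("pics/s5.png",i)
E
```

```text
(no output)
```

View pics/s5.png

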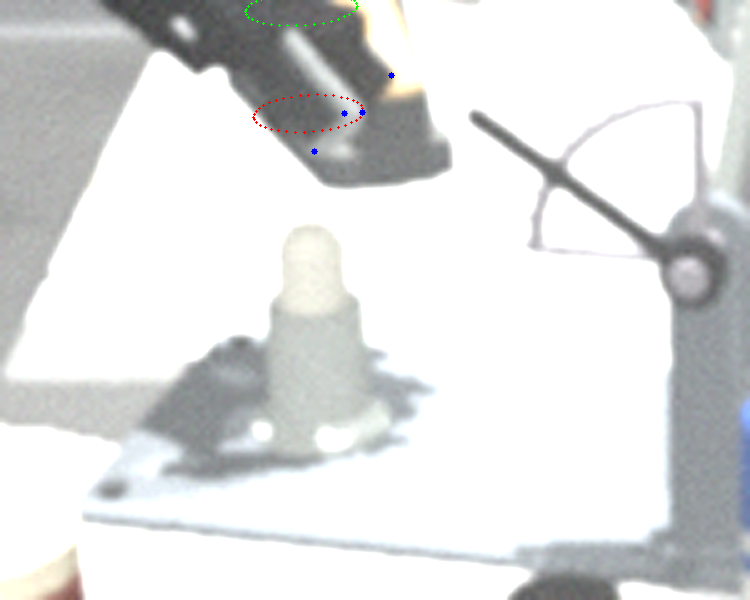

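```bash
python3 - <<'E'
from h import *
capgo([.4746,-.0789,.117],tool(170,-40))
E
```

```text
clock 7.2667 eef [ 0.4939 -0.0826  0.122 ] q [-0.16 -0.02 -0.93 -0.05 -0.01  0.01] F [0.  0.2 0.4] w 0.0338
rel [0.0177, 0.0003, 0.0141, 0.0017, 0.0088, 0.0038] rows>= 0.542218532542541 0.07810199152707949
```

>>> apply_moves --plan '[0.009,0,0.007,0.001,0.005,0.003,0.018,0,0.014,0.002,0.009,0.004,0.018,0,0.014,0.002,0.009,0.004,0.018,0,0.014,0.002,0.009,0.004,0.018,0,0.014,0.002,0.009,0.004]'

```text
clock: 7.68
eef_pos: [0.4889, -0.0816, 0.0991]
tool_rot: [0.082, 0.936, -0.03, 0.34]
ft_force: [-0.4, 0.0, -0.0]
grip_width: 0.0343
```

```bash
python3 - <<'E'
from h import *
capgo([.4746,-.0789,.117],tool(170,-40))
c=optics.camera("top"); i=c["pixels"][270:330,240:310,::-1]
cv2.imwrite("pics/t6.png",cv2.convertScaleAbs(cv2.resize(i,None,fx=8,fy=8,interpolation=cv2.INTER_CUBIC),alpha=2.5,beta=-20))
u,v=proj(c,[.476,-.0803,.135]); print((u-240+.44)*8,(v-270+.44)*8, "R px",.018*622.7/(1.0868)*8)
c=optics.camera("side"); i=c["pixels"][180:280,220:320,::-1]
cv2.imwrite("pics/s6.png",cv2.convertScaleAbs(cv2.resize(i,None,fx=6,fy=6,interpolation=cv2.INTER_CUBIC),alpha=2.5))
E
```

```text
clock 7.6833 eef [ 0.4889 -0.0816  0.0991] q [-0.16  0.03 -0.96 -0.12 -0.01  0.01] F [-0.4  0.  -0. ] w 0.0343
rel [-0.0011, 0.0002, -0.0, 0.0, -0.0009, 0.0004] rows>= 0.02603992185988641 0.007858255885409877
231.684216506254 223.45914117945497 R px 82.50717703349282
```

View pics/t6.png

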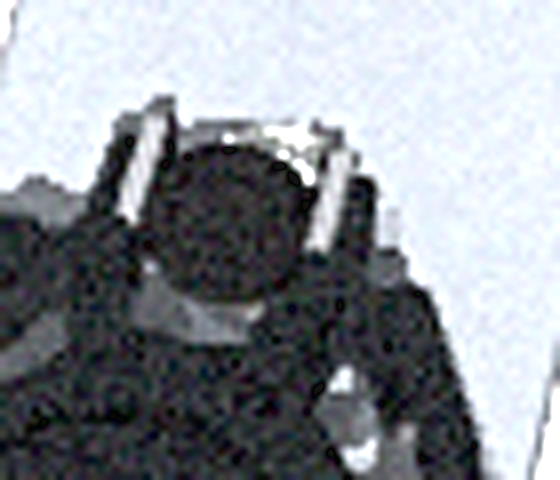

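View pics/s6.png

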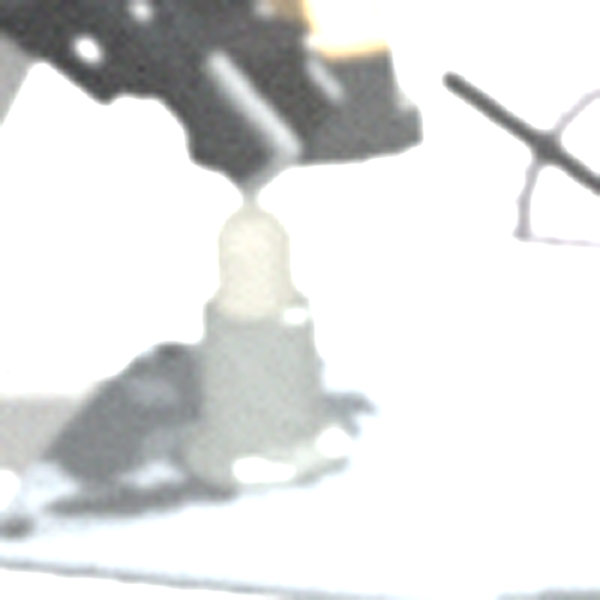

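>>> apply_moves --plan '[0.004,0,0.005,0,0,0,0.008,0,0.0095,0,0,0,0.012,0,0.0143,0,0,0,0.016,0,0.019,0,0,0,0.0195,0,0.023,0,0,0,0.0195,0,0.023,0,0,0]'

```text
clock: 8.28
eef_pos: [0.4875, -0.0814, 0.067]
tool_rot: [0.082, 0.937, -0.03, 0.339]
ft_force: [-0.6, -0.2, -0.5]
grip_width: 0.0343
```

```bash
python3 - <<'E'
from h import *
capgo([.4746,-.0789,.072],tool(170,-40))
E
```

```text
clock 8.2833 eef [ 0.4875 -0.0814  0.067 ] q [-0.16  0.13 -1.01 -0.26 -0.01  0.01] F [-0.6 -0.2 -0.5] w 0.0343
rel [0.0061, 0.0002, 0.0107, -0.0, -0.0043, 0.0005] rows>= 0.2956286949481823 0.03483590888921978
```

>>> apply_moves --plan '[0.002,0,0.0035,0,-0.002,0,0.004,0,0.007,0,-0.004,0,0.0065,0,0.011,0,-0.004,0,0.0075,0,0.012,0,-0.004,0,0.0075,0,0.012,0,-0.004,0]'

```text
clock: 8.7
eef_pos: [0.4913, -0.0823, 0.055]
tool_rot: [0.082, 0.935, -0.031, 0.343]
ft_force: [-3.2, -0.8, 8.6]
grip_width: 0.0343
```

```bash
python3 - <<'E'
from h import *
capgo([.4746,-.0789,.072],tool(170,-40))
c=optics.camera("side"); i=c["pixels"][180:280,220:320,::-1]
cv2.imwrite("pics/s7.png",cv2.convertScaleAbs(cv2.resize(i,None,fx=6,fy=6,interpolation=cv2.INTER_CUBIC),alpha=2.5))
E
```

```text
clock 8.7 eef [ 0.4913 -0.0823  0.055 ] q [-0.16  0.18 -1.02 -0.34 -0.01  0.01] F [-3.2 -0.8  8.6] w 0.0343
rel [0.0015, 0.0005, -0.001, -0.0009, 0.0055, 0.0005] rows>= 0.04395012583854969 0.04461130457382976
```

View pics/s7.png

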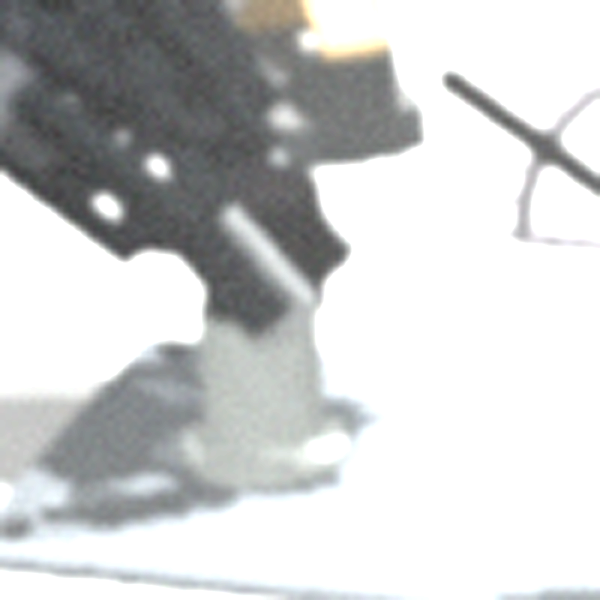

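>>> apply_moves --plan '[0,0,0,0,0,0,0,0,0,0,0,0,0,0,0,0,0,0,0,0,0,0,0,0,0,0,0,0,0,0]' --grip 0.07

```text
clock: 9.17
eef_pos: [0.4896, -0.0817, 0.0533]
tool_rot: [0.082, 0.936, -0.03, 0.341]
ft_force: [0.7, -0.1, 0.7]
grip_width: 0.0696
```

```bash
python3 - <<'E'
from h import *
capgo([.4746,-.0789,.072],tool(170,-40))
for n in("side","top"):
    c=optics.camera(n); i=c["pixels"][:,:,::-1]; i=i[180:280,220:320] if n=="side" else i[250:350,230:330]
    cv2.imwrite(f"pics/{n}8.png",cv2.convertScaleAbs(cv2.resize(i,None,fx=6,fy=6,interpolation=cv2.INTER_CUBIC),alpha=2))
E
```

```text
clock 9.1667 eef [ 0.4896 -0.0817  0.0533] q [-0.16  0.18 -1.02 -0.33 -0.01  0.01] F [ 0.7 -0.1  0.7] w 0.0696
rel [-0.0011, 0.0001, -0.0011, 0.0001, 0.0002, 0.0006] rows>= 0.03724976398877742 0.005356209913018562
```

View pics/side8.png

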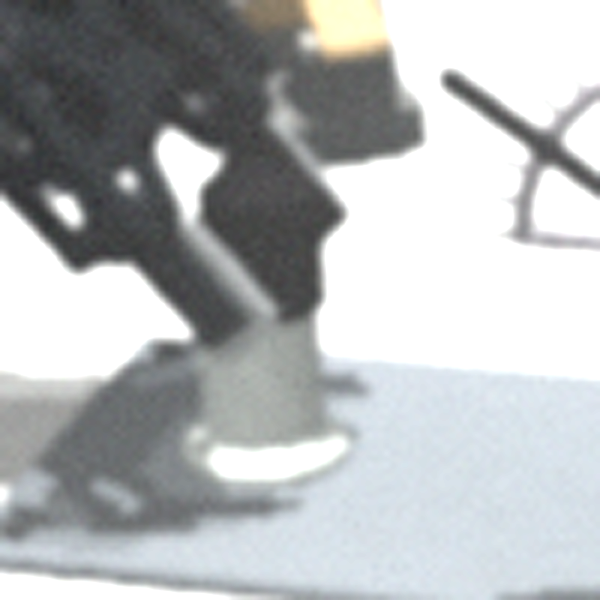

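View pics/top8.png

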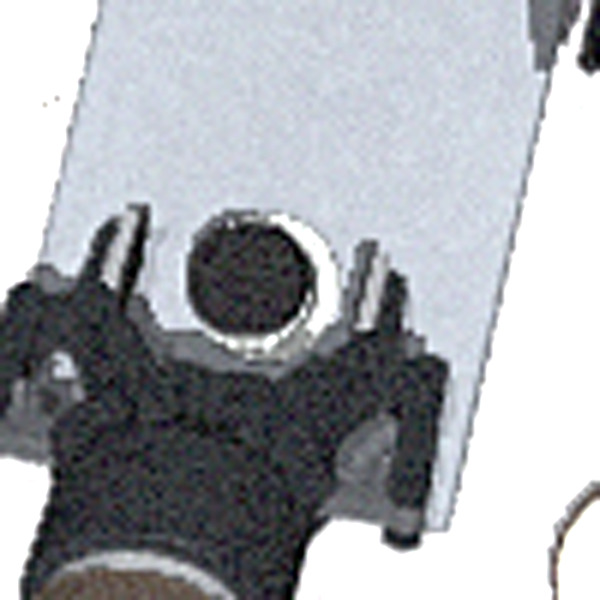

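>>> apply_moves --plan '[0,0,-0.03,0,0,0,0,0,-0.06,0,0,0,0,0,-0.09,0,0,0,0,0,-0.12,0,0,0,-0.02,0,-0.15,0,0,0,-0.04,0,-0.16,0,0,0,-0.04,0,-0.16,0,0,0,-0.04,0,-0.16,0,0,0]'

```text
clock: 9.93
eef_pos: [0.4199, -0.0694, 0.2044]
tool_rot: [0.082, 0.935, -0.03, 0.344]
ft_force: [-0.4, -0.0, -1.3]
grip_width: 0.07
```

```bash
python3 - <<'E'
from h import *
t=optics.camera("top");s=optics.camera("side")
g=t["pixels"].astype(int).max(2); m=((g<45)*255).astype(np.uint8)
n,l,st,ce=cv2.connectedComponentsWithStats(m[150:210,235:340])
k=1+np.argmax(st[1:,4]); print(st[k],ce[k]+[235,150])
rc=cv2.minAreaRect((np.argwhere(l==k)[:,::-1]+[235,150]).astype(np.float32)); print(rc)
u,v=rc[0]; X=plane(t,u,v,.305); print("bar top mid",X)
bx=cv2.boxPoints(rc); print([plane(t,*p,.305).round(4) for p in bx])
xs=np.array([np.cos(np.radians(-12.5)),np.sin(np.radians(-12.5)),0]); H=np.array([.476,-.0803,.115])+.15*xs; print("hinge",H,"bar",H+.0339*xs+[0,0,.187])
b=H+.0339*xs+np.array([0,0,.187]); ys=np.array([-xs[1],xs[0],0])
for k in(-.06,0,.06): print(proj(t,b+ys*k),proj(s,b+ys*k))
for n,c in(("side",s),("top",t)): cv2.imwrite(f"pics/{n}9.png",c["pixels"][:,:,::-1])
capgo([0,0,0],tool(170,-40))
E
```

```text
[  6   8  85  34 703] [284.45519203 176.63726885]
((282.6999816894531, 176.39999389648438), (86.33016967773438, 16.12761688232422), 18.43494987487793)
bar top mid [ 0.65650255 -0.11479055  0.305     ]
[array([ 0.6654, -0.0497,  0.305 ]), array([ 0.6886, -0.057 ,  0.305 ]), array([ 0.6476, -0.1797,  0.305 ]), array([ 0.6246, -0.1722,  0.305 ])]
hinge [ 0.6224444  -0.11276594  0.115     ] bar [ 0.65554084 -0.12010325  0.302     ]
(np.float64(325.49307349055243), np.float64(186.12491230226368)) (np.float64(366.08652689302977), np.float64(91.10430325392045))
(np.float64(286.37769466141305), np.float64(177.42885133267674)) (np.float64(373.29668702768737), np.float64(83.25716847085201))
(np.float64(247.4049181623132), np.float64(168.76449345771775)) (np.float64(379.6851949906775), np.float64(76.30427392870197))
clock 10.0333 eef [ 0.4174 -0.069   0.2002] q [-0.15 -0.37 -0.9   0.35 -0.01  0.01] F [ 0.1 -0.1 -1.7] w 0.0701
rel [0.4523, -0.0043, -0.0947, -0.0, -0.0018, 0.0006] rows>= 11.081865267432994 0.014931641475938725
```

View pics/side9.png

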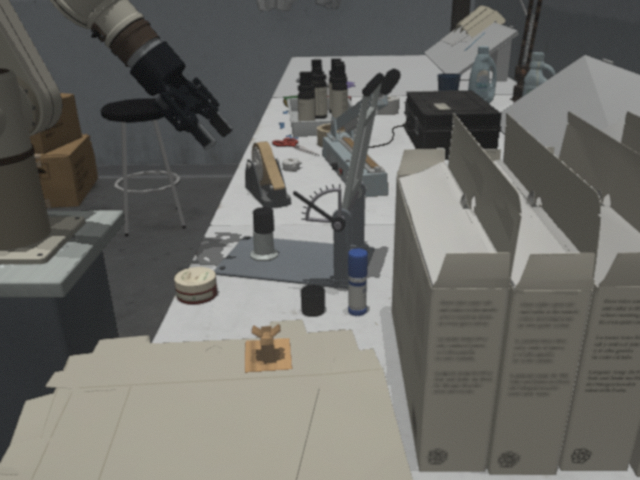

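View pics/top9.png

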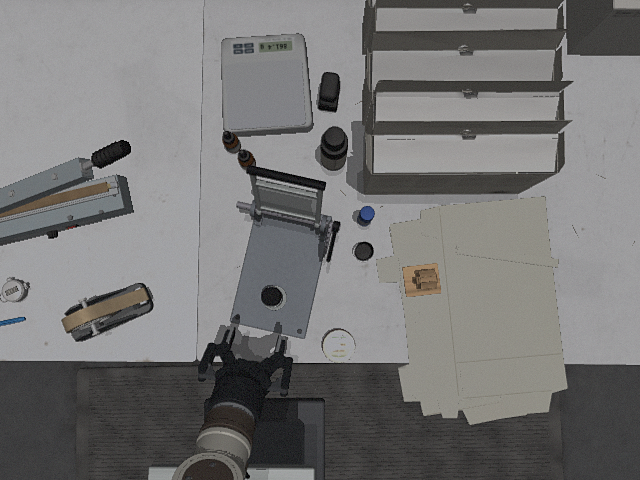

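```bash
cat >> h.py <<'E'
A=np.radians(-12.5); XS=np.array([np.cos(A),np.sin(A),0]); YS=np.array([-np.sin(A),np.cos(A),0]); ZS=np.array([0,0,1.])
H=np.array([.476,-.0803,.115])+.15*XS
def bar(th): return H+.19*(-np.cos(th)*XS+np.sin(th)*ZS)
def btool(al):
    al=np.radians(al); z=np.sin(al)*XS-np.cos(al)*ZS; y=np.cos(al)*XS+np.sin(al)*ZS
    return R.from_matrix(np.stack([np.cross(y,z),y,z],1))
def bargo(th,al,back=0,d=.017):
    T=btool(al); return rel(bar(th)+(d-back)*T.as_matrix()[:,2],T)
E
python3 - <<'E'
from h import *
s=optics.camera("side");t=optics.camera("top")
hub=H-.087*YS; print("hub px",proj(s,hub),proj(t,hub))
for th in(.5,.55,.6,.65,.7,.8): 
    X=hub+.078*(-np.cos(th)*XS+np.sin(th)*ZS); print(th,np.round(proj(s,X),1),np.round(proj(t,X),1))
i=s["pixels"][180:240,285:355,::-1]; cv2.imwrite("pics/ptr.png",cv2.resize(i,None,fx=10,fy=10,interpolation=cv2.INTER_CUBIC))
T=btool(30); 
bargo(1.75,30,.12)
rel([.5,-.09,.38],btool(30))
E
```

```text
hub px (np.float64(337.9217136185172), np.float64(223.60801842536998)) (np.float64(335.9777861538715), np.float64(226.1292624239996))
0.5 [292.1 196.3] [327.6 262.3]
0.55 [293.3 194.3] [327.9 261.1]
0.6 [294.6 192.2] [328.2 259.8]
0.65 [296.  190.3] [328.5 258.4]
0.7 [297.6 188.4] [328.8 256.9]
0.8 [301.  184.9] [329.5 253.6]
clock 10.1333 eef [ 0.4171 -0.0689  0.1993] q [-0.15 -0.37 -0.9   0.35 -0.01  0.01] F [ 1.1 -1.1  0.1] w 0.0702
rel [-0.2705, -0.0069, -0.0244, 0.1545, 0.1152, 1.603] rows>= 6.515026478918755 12.919836674054125
clock 10.1333 eef [ 0.4171 -0.0689  0.1993] q [-0.15 -0.37 -0.9   0.35 -0.01  0.01] F [ 1.1 -1.1  0.1] w 0.0702
rel [-0.1812, -0.0065, -0.0842, 0.1545, 0.1152, 1.603] rows>= 4.794109014505039 12.919836674054125
```

View pics/ptr.png

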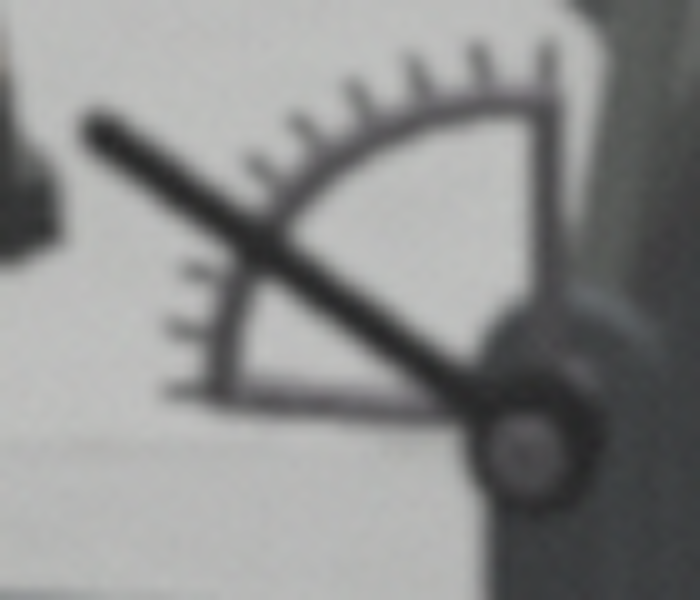

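>>> apply_moves --plan '[-0.03,-0.001,-0.014,0.012,0.009,0.123,-0.06,-0.002,-0.028,0.024,0.018,0.247,-0.09,-0.003,-0.042,0.036,0.027,0.37,-0.12,-0.004,-0.056,0.048,0.035,0.493,-0.15,-0.005,-0.07,0.059,0.044,0.617,-0.181,-0.006,-0.084,0.071,0.053,0.74,-0.181,-0.006,-0.084,0.083,0.062,0.863,-0.181,-0.006,-0.084,0.095,0.071,0.986,-0.181,-0.006,-0.084,0.107,0.08,1.11,-0.181,-0.006,-0.084,0.119,0.089,1.233,-0.181,-0.006,-0.084,0.131,0.097,1.356,-0.181,-0.006,-0.084,0.143,0.106,1.48]' --grip 0.045

```text
clock: 11.13
eef_pos: [0.5005, -0.0895, 0.3799]
tool_rot: [0.716, 0.646, 0.15, 0.218]
ft_force: [-0.2, -0.1, 0.0]
grip_width: 0.0451
```

```bash
python3 - <<'E'
from h import *
bargo(1.75,30,.08)
E
```

```text
clock 11.1333 eef [ 0.5005 -0.0895  0.3799] q [-0.15 -0.18 -0.2   1.02 -0.04  1.51] F [-0.2 -0.1  0. ] w 0.0451
rel [-0.007, 0.0967, 0.0845, 0.0111, 0.0088, 0.117] rows>= 3.0847059105838164 0.9431435042454015
```

>>> apply_moves --plan '[-0.002,0.025,0.021,0.004,0.003,0.04,-0.004,0.05,0.042,0.008,0.006,0.08,-0.006,0.075,0.063,0.011,0.009,0.117,-0.007,0.097,0.0845,0.011,0.009,0.117,-0.007,0.097,0.0845,0.011,0.009,0.117,-0.007,0.097,0.0845,0.011,0.009,0.117,-0.007,0.097,0.0845,0.011,0.009,0.117]'

```text
clock: 11.72
eef_pos: [0.6247, -0.1128, 0.3575]
tool_rot: [0.751, 0.607, 0.162, 0.203]
ft_force: [0.0, 0.2, -0.5]
grip_width: 0.0451
```

```bash
python3 - <<'E'
from h import *
bargo(1.75,30,0)
for n in("side","top"):
    c=optics.camera(n); i=c["pixels"][:,:,::-1]; i=i[20:180,300:460] if n=="side" else i[120:280,220:380]
    cv2.imwrite(f"pics/{n}10.png",cv2.convertScaleAbs(cv2.resize(i,None,fx=3.7,fy=3.7,interpolation=cv2.INTER_CUBIC),alpha=1.5))
E
```

```text
clock 11.7167 eef [ 0.6247 -0.1128  0.3575] q [-0.17  0.08  0.    0.96 -0.03  1.61] F [ 0.   0.2 -0.5] w 0.0451
rel [-0.0004, -0.0005, 0.0809, 0.0008, 0.0002, 0.006] rows>= 1.9397343797354512 0.048296791971769164
```

View pics/side10.png

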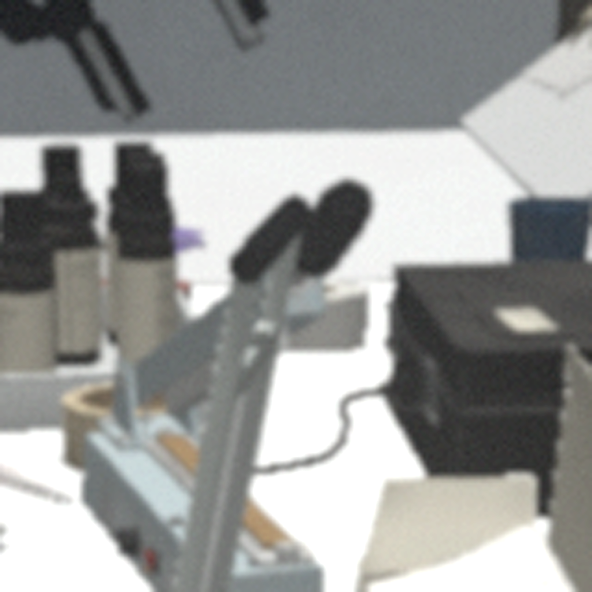

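View pics/top10.png

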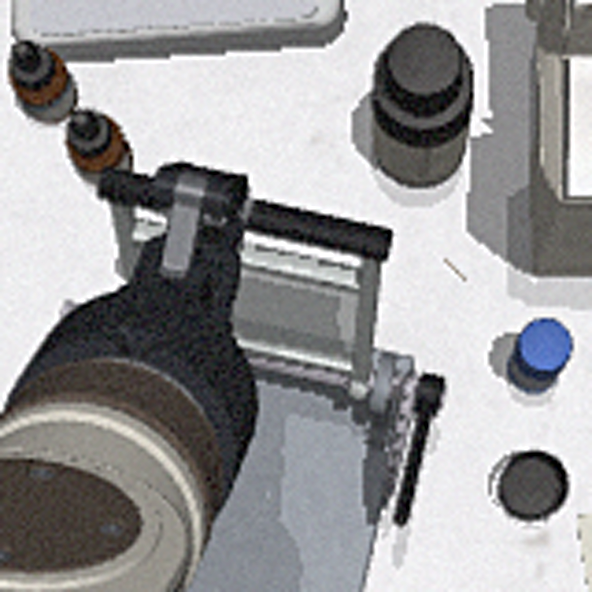

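```bash
python3 - <<'E'
from h import *
t=optics.camera("top");o=sensors.get_obs();Rt=R.from_quat(o["tool_rot"]);print(Rt.as_matrix().round(3),YS)
for a in ([0,0,0],[0,.02,0],[0,.03,-.04],[0,.03,-.08]):
    u,v=proj(t,o["eef_pos"]+Rt.apply(a)); print((u-220)*3.7,(v-120)*3.7)
E
```

```text
[[ 0.211  0.844  0.493]
 [ 0.977 -0.181 -0.109]
 [-0.003  0.505 -0.863]] [0.21643961 0.97629601 0.        ]
215.91778002253005 263.63876449081107
224.02804590878353 214.51225781389195
208.64244044764328 224.74524675569532
187.3538602347262 263.13628896922984
```

>>> apply_moves --plan '[0,0,0.02,0,0,0,0,0,0.04,0,0,0,0,0,0.055,0,0,0,0,0,0.068,0,0,0,0,0,0.081,0,0,0,0,0,0.081,0,0,0,0,0,0.081,0,0,0]'

```text
clock: 12.45
eef_pos: [0.6645, -0.1216, 0.2902]
tool_rot: [0.751, 0.606, 0.163, 0.204]
ft_force: [0.8, -0.2, 0.3]
grip_width: 0.0448
```

```bash
python3 - <<'E'
from h import *
bargo(1.75,30,0)
for n in("side","top"):
    c=optics.camera(n); i=c["pixels"][:,:,::-1]; i=i[20:180,300:460] if n=="side" else i[120:280,220:380]
    cv2.imwrite(f"pics/{n}11.png",cv2.convertScaleAbs(cv2.resize(i,None,fx=3.7,fy=3.7,interpolation=cv2.INTER_CUBIC),alpha=1.8))
E
```

```text
clock 12.45 eef [ 0.6645 -0.1216  0.2902] q [-0.17  0.18 -0.06  0.8  -0.02  1.61] F [ 0.8 -0.2  0.3] w 0.0448
rel [-0.0005, -0.0021, 0.0023, 0.0048, 0.0, 0.0059] rows>= 0.07473105199385985 0.06051199258235975
```

View pics/side11.png

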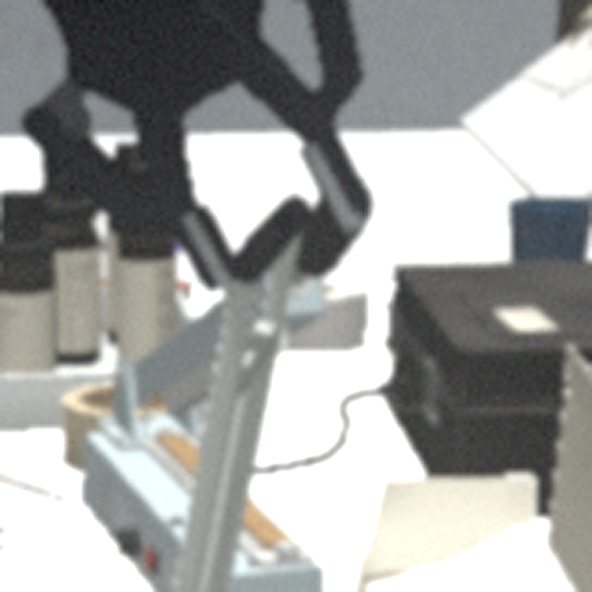

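>>> apply_moves --plan '[0,-0.002,0.002,0,0,0,0,-0.002,0.002,0,0,0,0,-0.002,0.002,0,0,0,0,-0.002,0.002,0,0,0,0,-0.002,0.002,0,0,0,0,-0.002,0.002,0,0,0,0,-0.002,0.002,0,0,0,0,-0.002,0.002,0,0,0]' --grip 0.0

```text
clock: 13.22
eef_pos: [0.6624, -0.1211, 0.2869]
tool_rot: [0.751, 0.607, 0.162, 0.203]
ft_force: [-8.3, 1.8, 3.4]
grip_width: 0.0123
```

```bash
python3 - <<'E'
from h import *
for th in(1.75,1.6,1.4): bargo(th,30,0)
o=sensors.get_obs();R0=R.from_quat(o["tool_rot"])
p0=bar(1.75)
for th in np.arange(1.75,.5,-.09): print(round(th,2),R0.inv().apply(bar(th)-p0).round(4))
E
```

```text
clock 13.2167 eef [ 0.6624 -0.1211  0.2869] q [-0.17  0.18 -0.07  0.8  -0.02  1.61] F [-8.3  1.8  3.4] w 0.0123
rel [-0.0005, 0.0016, 0.0005, 0.0014, -0.0, 0.0058] rows>= 0.040643347076397066 0.0480545169539215
clock 13.2167 eef [ 0.6624 -0.1211  0.2869] q [-0.17  0.18 -0.07  0.8  -0.02  1.61] F [-8.3  1.8  3.4] w 0.0123
rel [-0.0003, -0.0215, -0.0163, 0.0014, -0.0, 0.0058] rows>= 0.6461905841227672 0.0480545169539215
clock 13.2167 eef [ 0.6624 -0.1211  0.2869] q [-0.17  0.18 -0.07  0.8  -0.02  1.61] F [-8.3  1.8  3.4] w 0.0123
rel [-0.0001, -0.0556, -0.0329, 0.0014, -0.0, 0.0058] rows>= 1.5487125699224766 0.0480545169539215
1.75 [0. 0. 0.]
1.66 [ 0.0001 -0.0135 -0.0105]
1.57 [ 0.0002 -0.0279 -0.0197]
1.48 [ 0.0003 -0.0431 -0.0276]
1.39 [ 0.0003 -0.0589 -0.0341]
1.3 [ 0.0004 -0.0752 -0.0391]
1.21 [ 0.0005 -0.0919 -0.0426]
1.12 [ 0.0006 -0.1089 -0.0447]
1.03 [ 0.0007 -0.126  -0.0452]
0.94 [ 0.0008 -0.1431 -0.0441]
0.85 [ 0.0009 -0.16   -0.0416]
0.76 [ 0.001  -0.1766 -0.0375]
0.67 [ 0.0011 -0.1927 -0.0319]
0.58 [ 0.0012 -0.2083 -0.025 ]
```

>>> apply_moves --plan '[0,-0.0067,-0.0053,0,0,0,0,-0.0135,-0.0105,0,0,0,0,-0.0207,-0.0151,0,0,0,0,-0.0279,-0.0197,0,0,0,0,-0.0355,-0.0237,0,0,0,0,-0.0431,-0.0276,0,0,0,0,-0.051,-0.031,0,0,0,0,-0.0589,-0.0341,0,0,0,0,-0.067,-0.0367,0,0,0,0,-0.0752,-0.0391,0,0,0,0,-0.0835,-0.041,0,0,0,0,-0.0919,-0.0426,0,0,0]'

```text
clock: 14.22
eef_pos: [0.5677, -0.1003, 0.2822]
tool_rot: [0.75, 0.606, 0.166, 0.207]
ft_force: [-1.0, 2.2, 10.4]
grip_width: 0.0115
```

```bash
python3 - <<'E'
from h import *
bargo(1.21,30,0)
o=sensors.get_obs();R0=R.from_quat(o["tool_rot"])
p0=bar(1.21)
for th in np.arange(1.21,.5,-.045): print(round(th,3),R0.inv().apply(bar(th)-p0).round(4))
for n in("side",):
    c=optics.camera(n); i=c["pixels"][:,:,::-1]; i=i[60:240,240:420]
    cv2.imwrite(f"pics/{n}12.png",cv2.convertScaleAbs(cv2.resize(i,None,fx=3.3,fy=3.3,interpolation=cv2.INTER_CUBIC),alpha=1.8))
E
```

```text
clock 14.2167 eef [ 0.5677 -0.1003  0.2822] q [-0.16 -0.02 -0.31  0.74 -0.03  1.62] F [-1.   2.2 10.4] w 0.0115
rel [-0.0003, -0.0042, 0.0023, 0.0143, -0.0011, 0.0058] rows>= 0.11521340526607389 0.12354093238959238
1.21 [0. 0. 0.]
1.165 [ 0.0001 -0.0084 -0.0013]
1.12 [ 0.0001 -0.0169 -0.0023]
1.075 [ 0.0002 -0.0255 -0.0028]
1.03 [ 0.0002 -0.034  -0.003 ]
0.985 [ 0.0002 -0.0426 -0.0028]
0.94 [ 0.0003 -0.0511 -0.0022]
0.895 [ 0.0003 -0.0596 -0.0012]
0.85 [ 0.0004 -0.068   0.0002]
0.805 [ 0.0004 -0.0764  0.0019]
0.76 [ 0.0005 -0.0847  0.0041]
0.715 [ 0.0005 -0.0929  0.0066]
0.67 [ 0.0006 -0.1009  0.0094]
0.625 [ 0.0006 -0.1088  0.0126]
0.58 [ 0.0007 -0.1166  0.0162]
0.535 [ 0.0007 -0.1242  0.0201]
```

View pics/side12.png

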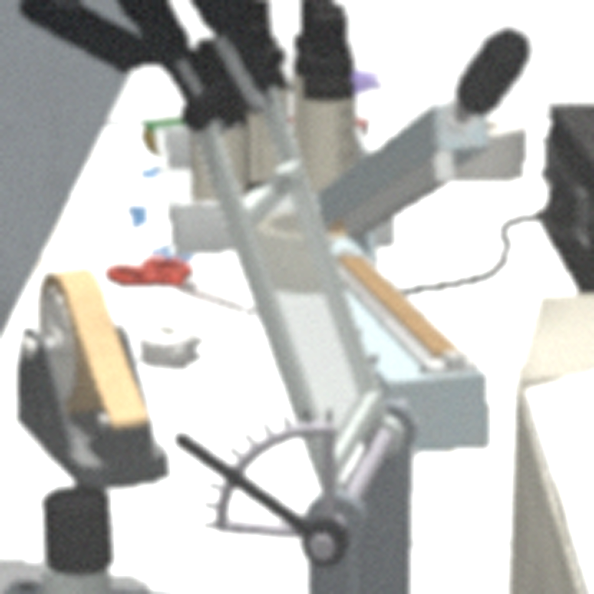

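>>> apply_moves --plan '[0,-0.0084,-0.0013,0,0,0,0,-0.0169,-0.0023,0,0,0,0,-0.0255,-0.0028,0,0,0,0,-0.034,-0.003,0,0,0,0,-0.0426,-0.0028,0,0,0,0,-0.0511,-0.0022,0,0,0,0,-0.0596,-0.0012,0,0,0,0,-0.068,0.0002,0,0,0,0,-0.0764,0.0019,0,0,0,0,-0.0847,0.0041,0,0,0,0,-0.0929,0.0066,0,0,0,0,-0.0929,0.0066,0,0,0]'

```text
clock: 15.27
eef_pos: [0.4883, -0.0828, 0.2224]
tool_rot: [0.751, 0.607, 0.162, 0.202]
ft_force: [-0.4, 5.2, 1.1]
grip_width: 0.0115
```

```bash
python3 - <<'E'
from h import *
for th in(.715,.65,.6,.58): bargo(th,30,0)
for n in("side","top"):
    c=optics.camera(n); i=c["pixels"][:,:,::-1]; i=i[100:250,210:360] if n=="side" else i[150:350,220:420]
    cv2.imwrite(f"pics/{n}13.png",cv2.convertScaleAbs(cv2.resize(i,None,fx=600/i.shape[0],fy=600/i.shape[0],interpolation=cv2.INTER_CUBIC),alpha=1.8))
E
```

```text
clock 15.2667 eef [ 0.4883 -0.0828  0.2224] q [-0.15 -0.13 -0.57  0.62 -0.03  1.63] F [-0.4  5.2  1.1] w 0.0115
rel [-0.0002, 0.0033, -0.0008, 0.0006, -0.0021, 0.0065] rows>= 0.08275920122587865 0.05495239061500665
clock 15.2667 eef [ 0.4883 -0.0828  0.2224] q [-0.15 -0.13 -0.57  0.62 -0.03  1.63] F [-0.4  5.2  1.1] w 0.0115
rel [-0.0001, -0.0082, 0.0036, 0.0006, -0.0021, 0.0065] rows>= 0.21430001386766215 0.05495239061500665
clock 15.2667 eef [ 0.4883 -0.0828  0.2224] q [-0.15 -0.13 -0.57  0.62 -0.03  1.63] F [-0.4  5.2  1.1] w 0.0115
rel [-0.0001, -0.0169, 0.0074, 0.0006, -0.0021, 0.0065] rows>= 0.44206286114562326 0.05495239061500665
clock 15.2667 eef [ 0.4883 -0.0828  0.2224] q [-0.15 -0.13 -0.57  0.62 -0.03  1.63] F [-0.4  5.2  1.1] w 0.0115
rel [-0.0001, -0.0203, 0.0091, 0.0006, -0.0021, 0.0065] rows>= 0.5331214396222131 0.05495239061500665
```

View pics/side13.png

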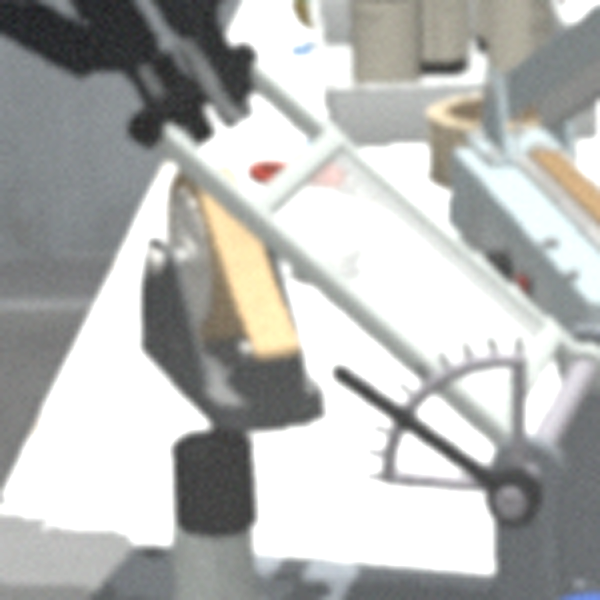

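```bash
python3 - <<'E'
from h import *
s=optics.camera("side")
for th in(.55,.58,.6,.65,.7,.75):
    r=[]
    for yo,a,b in((-.054,.05,.18),(-.087,.03,.078)):
        P=[np.array(proj(s,H+yo*YS+k*(-np.cos(th)*XS+np.sin(th)*ZS))) for k in(a,b)]
        r+=[(P[0]-P[1])[1]/(P[0]-P[1])[0]]
    print(th,np.round(r,3))
# measure lines via edge fitting: dark rod
g=s["pixels"].astype(int).max(2)
def fit(pts):
    vx,vy,_,_=cv2.fitLine(np.array(pts,np.float32),cv2.DIST_HUBER,0,.01,.01).ravel(); return vy/vx
pts=[]
for u in range(299,329):
    v0=int(193+(u-294)*.70); col=g[v0-7:v0+8,u].astype(float); w=np.clip(95-col,0,None)
    if w.sum()>0: pts.append((u,(w*np.arange(v0-7,v0+8)).sum()/w.sum()))
print("rod slope",fit(pts))
E
```

```text
0.55 [0.658 0.658]
0.58 [0.698 0.697]
0.6 [0.725 0.724]
0.65 [0.797 0.796]
0.7 [0.875 0.872]
0.75 [0.96  0.956]
rod slope 0.7201553
```

>>> apply_moves --plan '[0,-0.006,0.0025,0,0,0,0,-0.012,0.005,0,0,0,0,-0.018,0.008,0,0,0,0,-0.0195,0.0085,0,0,0,0,-0.0195,0.0085,0,0,0,0,-0.0195,0.0085,0,0,0,0,-0.0195,0.0085,0,0,0]'

```text
clock: 16.0
eef_pos: [0.4773, -0.0804, 0.2067]
tool_rot: [0.751, 0.607, 0.163, 0.203]
ft_force: [-0.8, 5.5, 2.8]
grip_width: 0.0118
```

```bash
python3 - <<'E'
from h import *
for th in(.6,.58): bargo(th,30,0)
c=optics.camera("side"); cv2.imwrite("pics/side14f.png",c["pixels"][:,:,::-1]); i=c["pixels"][:,:,::-1][110:235,220:350]
cv2.imwrite("pics/side14.png",cv2.convertScaleAbs(cv2.resize(i,None,fx=4.8,fy=4.8,interpolation=cv2.INTER_CUBIC),alpha=1.2))
E
```

```text
clock 16.0 eef [ 0.4773 -0.0804  0.2067] q [-0.15 -0.14 -0.62  0.57 -0.03  1.63] F [-0.8  5.5  2.8] w 0.0118
rel [-0.0002, 0.0008, -0.0005, 0.0024, -0.0023, 0.0064] rows>= 0.022812096355003364 0.05803687487501752
clock 16.0 eef [ 0.4773 -0.0804  0.2067] q [-0.15 -0.14 -0.62  0.57 -0.03  1.63] F [-0.8  5.5  2.8] w 0.0118
rel [-0.0001, -0.0026, 0.0011, 0.0024, -0.0023, 0.0064] rows>= 0.06902749779518971 0.05803687487501752
```

View pics/side14.png

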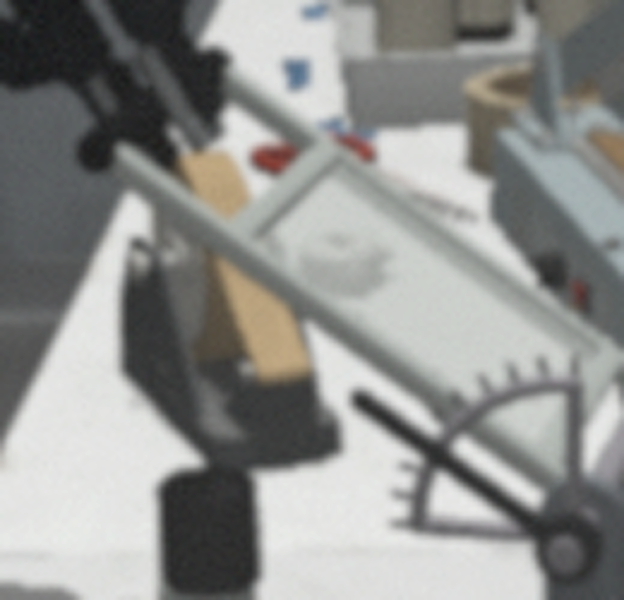

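```bash
python3 - <<'E'
import cv2,numpy as np
g=cv2.cvtColor(cv2.imread("pics/side14f.png"),cv2.COLOR_BGR2GRAY).astype(float)
def fit(p):
    vx,vy,x,y=cv2.fitLine(np.array(p,np.float32),cv2.DIST_HUBER,0,.01,.01).ravel(); return vy/vx
def edge(us,line,h,sgn):
    P=[]
    for u in us:
        v0=int(round(line(u))); d=sgn*np.diff(g[v0-h:v0+h+1,u]); d=np.clip(d,0,None); k=d.argmax(); 
        a=d[max(0,k-1):k+2]; P.append((u,v0-h+max(0,k-1)+.5+(a*np.arange(len(a))).sum()/a.sum()))
    return P
Z=lambda x,y:(220+x/4.8,110+y/4.8)
def L(a,b):
    a=Z(*a);b=Z(*b); return lambda u:a[1]+(u-a[0])*(b[1]-a[1])/(b[0]-a[0])
P=edge(range(286,310),L((310,318),(430,408)),4,1); print("arm lower",fit(P),np.round(P[::6],1).tolist())
U=edge(range(299,308),L((360,395),(430,442)),4,-1);D=edge(range(297,308),L((360,407),(430,455)),4,1)
print("rod up",fit(U),"down",fit(D)); 
U=edge(range(314,328),L((450,450),(530,508)),4,-1);D=edge(range(314,328),L((450,468),(530,525)),4,1)
print("rod2 up",fit(U),"down",fit(D)); 
U=edge(list(range(299,307))+list(range(315,328)),L((360,392),(530,508)),4,-1);D=edge(list(range(297,307))+list(range(315,328)),L((360,407),(530,525)),4,1)
print("rod all",fit(U),fit(D))
E
```

```text
arm lower 0.7291979 [[286.0, 178.3], [292.0, 182.4], [298.0, 186.6], [304.0, 191.4]]
rod up 0.7081301 down 0.69534814
rod2 up 0.69887066 down 0.6828537
rod all 0.71159124 0.7146237
```

>>> apply_moves --plan '[0,-0.0015,0.0006,0,0,0,0,-0.003,0.0013,0,0,0,0,-0.003,0.0013,0,0,0,0,-0.003,0.0013,0,0,0,0,-0.003,0.0013,0,0,0,0,-0.003,0.0013,0,0,0,0,-0.003,0.0013,0,0,0,0,-0.003,0.0013,0,0,0,0,-0.003,0.0013,0,0,0]'

```text
clock: 16.8
eef_pos: [0.4759, -0.0801, 0.2045]
tool_rot: [0.751, 0.607, 0.163, 0.203]
ft_force: [-0.2, 6.1, 3.6]
grip_width: 0.0117
```

```bash
python3 - <<'E'
from h import *
bargo(.58,30,0)
c=optics.camera("side"); cv2.imwrite("pics/side15f.png",c["pixels"][:,:,::-1]); i=c["pixels"][:,:,::-1][110:235,220:350]
cv2.imwrite("pics/side15.png",cv2.convertScaleAbs(cv2.resize(i,None,fx=4.8,fy=4.8,interpolation=cv2.INTER_CUBIC),alpha=1.2))
c2=optics.camera("top");cv2.imwrite("pics/top15.png",c2["pixels"][:,:,::-1])
for th in(.56,.58,.6,.62): print(th,np.round(proj(c,bar(th)-.06*YS),1), "zoom",(np.array(proj(c,bar(th)-.06*YS))-[220,110])*4.8)
bargo(.58,30,0)
E
```

```text
clock 16.8 eef [ 0.4759 -0.0801  0.2045] q [-0.15 -0.15 -0.63  0.56 -0.03  1.63] F [-0.2  6.1  3.6] w 0.0117
rel [-0.0002, -0.0003, -0.0, 0.0036, -0.0023, 0.0063] rows>= 0.007806854073062087 0.061043132877213774
0.56 [236.2 145.9] zoom [ 77.64426212 172.18616598]
0.58 [237.3 143.8] zoom [ 83.07222349 162.45469485]
0.6 [238.5 141.8] zoom [ 88.72483533 152.82503812]
0.62 [239.7 139.9] zoom [ 94.60113951 143.30178474]
clock 16.9 eef [ 0.4759 -0.0801  0.2045] q [-0.15 -0.15 -0.63  0.56 -0.03  1.63] F [-0.9  5.   4.1] w 0.0116
rel [-0.0002, -0.0003, -0.0, 0.0036, -0.0024, 0.0063] rows>= 0.008051906153448224 0.061322778751752224
```

View pics/side15.png

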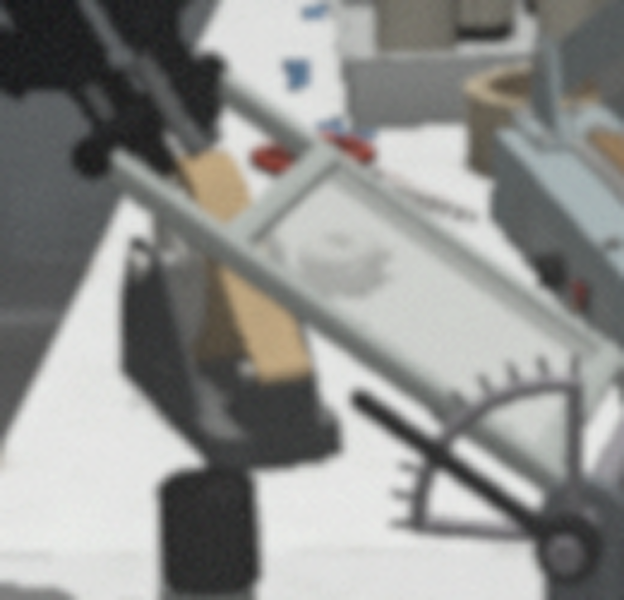

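View pics/top15.png

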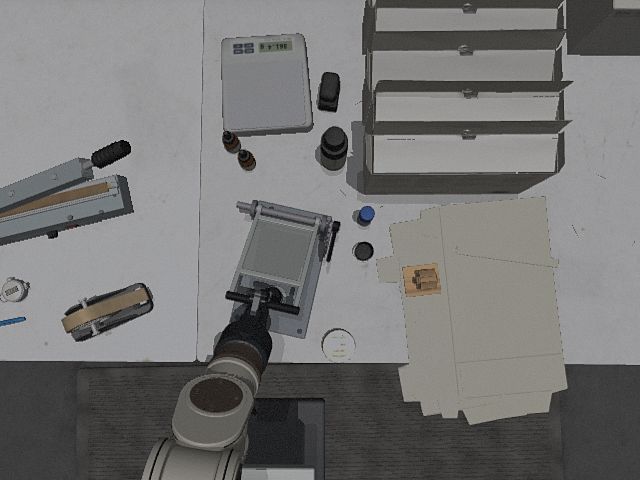

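```bash
python3 - <<'E'
from h import *
o=sensors.get_obs(); print(o["clock"],o["eef_pos"],np.round(o["joint_vel"],3),o["grip_width"])
bot.job_done()
E
```

```text
16.9 [ 0.47586191 -0.08008512  0.20454203] [-0.     0.001  0.002 -0.    -0.     0.001] 0.011649507409274446
the job is handed in; nothing more can be done
```

The job is handed in: the cap is on the peg and let go, and the arm is still holding the shield in line with the pointer. It took 16.9 s of the 58 s; `bot.job_done()` gives no verdict, so the result below rests on my own checks.

- **Cap:** I gripped it by its sides on the cradle, turned it mouth down and pressed it onto the peg until the wrist force reached about 9 N. After opening the fingers, both cameras showed it upright, centred and down on its seat. I did not measure its final tilt or height separately.
- **Shield:** I gripped the bar at about its middle and brought the shield down along its arc without letting go. At the end the arm was still, with the gripper closed on the bar and reading an 11.6 mm opening.
- **Alignment:** the arm pose puts the shield at 0.58 rad, while the bar end in the side picture reads about 0.595. My readings of the pointer rod ran from 0.577 to 0.60 rad, so I took 0.585. The difference is about 0.01–0.02 rad, inside the 0.08 limit.
- **Disagreement:** by eye, one edge line on the shield frame read about 0.04 rad above the pointer just before the last small lowering, which is still inside the limit. A sideways force of about 5–6 N remained at the wrist while holding.
- **Other things:** the bystanders and the pointer look unmoved in the final pictures.

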